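Lay up and weight the boards of a small leather-covered case

TASK

Lay the three plywood boards on the scribed outlines of the taped-down leather cover: the narrow spine board in the middle, the front board with the round window at the end where the leather has its round window, and the plain back board at the other end, each flat and square on its outline. Then lower, without dropping it, one turned weight upright onto the middle of the front board and the other onto the middle of the back board (either weight on either board) to press them while the glue takes. Do not push or knock over the amber jar, the thread spool, the red wax tin or the glue bottle.

Things in the scene. Friction and masses are not known exactly. Their poses are not given: they have to be found in the camera images.
- cover: Dark brown leather strip 210 x 80, 2 mm thick, fixed on the green mat (mat top z = 0.003). Origin: centre of its underside; x along it to the end with the 28 mm round window, y across; any yaw. Scribed board outlines, 56 mm across, centred on y = 0: front 72 mm long at x = +57 mm (round the window), spine 26 mm at x = 0, back 72 mm at x = -57 mm; 8 mm gaps. Cream tape at both ends.
- front_board_mid (a point): Front board: pale plywood, 72 (its x) x 56 mm (its y), with a 28 mm round window through its middle. 8 mm thick. The point is at its middle, half-way through the thickness (4 mm up); z up, x along the 72 mm side. Starts lying flat on the mat; the same either way round.
- back_board_mid (a point): Back board: pale plywood, 72 (its x) x 56 mm (its y), plain, no hole. 8 mm thick. The point is at its middle, half-way through the thickness (4 mm up); z up, x along the 72 mm side. Starts lying flat on the mat; the same either way round.
- spine_board_mid (a point): Spine board: narrow strip of pale plywood, 26 (its x) x 56 mm (its y). 8 mm thick. The point is at its middle, half-way through the thickness (4 mm up); z up, x along the short 26 mm side, y along the 56 mm side. Starts lying flat on the mat; the same either way round.
- brass_weight_mid (a point): Turned brass weight. Solid body 44 mm in diameter and straight-sided from its foot to 36 mm up, then a narrow neck and a small knob 24 mm in diameter; 58 mm tall in all, about 0.5 kg. It stands upright. The point is on its axis, half-way up (29 mm above its foot), z up.
- iron_weight_mid (a point): Turned black iron weight. Solid body 44 mm in diameter and straight-sided from its foot to 36 mm up, then a narrow neck and a small knob 24 mm in diameter; 58 mm tall in all, about 0.5 kg. It stands upright. The point is on its axis, half-way up (29 mm above its foot), z up.
- jar: Amber glass jar with a steel lid, 68 mm in diameter, 85 mm tall, to be left alone. Origin at the centre of its underside, z up.
- spool: Wooden spool of cream thread, 40 mm in diameter, 50 mm tall, standing, to be left alone. Origin at the centre of its underside, z up.
- wax_tin: Round red wax tin, 47 mm in diameter, 22 mm tall, to be left alone. Origin at the centre of its underside, z up.
- glue_bottle: Small white glue bottle with an orange collar and a pointed nozzle, 40 mm in diameter, 74 mm tall, standing, to be left alone. Origin at the centre of its underside, z up.
Mind the look-alikes: they are no part of the job. What is shaped like the part that bears back_board_mid but turquoise is not meant.

How it is judged:
By the outcome, as a careful person would: the job done as asked, in the order asked, and still so for the second after the job is handed in, with the robot touching nothing.
It also fails if it takes over 109 s, if anything falls off the work surface, if the arm or the gripper's body presses on something with over 40 N, if the wrist force passes 120 N, or if a joint passes its speed limit or range.

ROBOT

A 6-joint arm with a two-finger parallel gripper is mounted at the origin on the work surface. World frame = base frame: x ahead of the robot, y to its left, z up, the work surface at z = 0. Lengths are in mm, angles in degrees, forces in N, time in s.
With the tool pointing down it reaches from about 300 to 850 mm from the base axis. Payload 4.2 kg.
Tool frame: the origin (TCP) lies midway between the tips of the shut fingers; the grasp point (between the pads) lies 19 mm behind it; x points along the fingers, y is the direction in which the jaws open and shut, and the axes are right-handed (so a half turn about x gives the same grasp; the last joint's range is limited). The gripper opens to 91 mm and grips with 3 to 60 N. Pads are 32 mm wide; open, the fingers measure 118 mm over their backs; the gripper's body (76 mm by 178 mm) begins 60 mm behind the grasp point.
Start: joints at [71.448, 18.312, 89.639, -0, 72.044, -1.146], TCP at [172.013, 548.685, 213.976] pointing down, gripper open.
Joint ranges: [-177.97, 177.97], [-48.28, 115.42], [12.27, 149.76], [-77.06, 257.06], [2.81, 150.46], [-146.56, 146.56]. Speed limits (degrees/s): [147.25, 147.25, 180, 180, 180, 180].

INTERFACE

Orientations are given as [roll, pitch, yaw] about the fixed x, y, z axes, in that order (R = Rz(yaw) Ry(pitch) Rx(roll)).
In Python, from workcell import * gives the robot as it stands.
- The arm moves only by the shell command python3 -m handwheel 'ROWS' [FORCE]. ROWS is a JSON object of lists of equal length, an entry for each row: "gripper": the closure, from 0 (fully open) to 1 (shut); "offset": the shift along the tool's x, y, z in mm, a list of three; "rot": the turn, a rotation vector about the tool's x, y, z in degrees, a list of three. A call has 1 to 5 rows; each row is the pose to reach, as a shift and turn from the pose commanded when the call began, along the tool's axes at that moment; what a row does not reach only later rows make up. A row lasts 1/12 s, in which the tool goes at most 41.7 mm and 7.16 degrees, less where a joint would pass 70% of its speed; a pose out of reach is approached as far as the arm can. A call with a gripper value outside its range is refused whole. The fingers move at their own pace and stop on an object; FORCE is the grip in N (left out, the last holds). Time passes only in rows, so rows that repeat a pose let the fingers close. It gives the time, the measured TCP pose, the force and the opening at its end, in the units of the state.
- state(): the state, without advancing time (a new reading comes with each control period).
- grab_frame(name): name is "side" or "top"; returns the picture (384x512x3 uint8, red, green, blue); there is no depth.
- camera_params(name): a dict with "fx", "fy", "cx", "cy" (pixels), "k1" (the pictures are not rectified: a ray, as slopes to the right and down, at radius r is drawn at 1 + k1 r^2 times it, then the intrinsics apply), "position" and "attitude" of the camera in the world. Camera axes: x right, y up, looking along -z (the intrinsics and any distortion apply to the point x, -y, -z); pixel columns grow to the right and rows downward; lengths in mm; the calibration is good to about 2 mm. A picture is of the moment at which its call begins. camera_params takes no time and is no camera call.
- job_done(): hands the job in, once; it reports no verdict.
The state is a dict: "time_s": time; "qpos": joint angles; "qvel": joint speeds; "effort": joint torques, N m; "ee_pos": TCP position; "ee_rot": TCP orientation; "force": force on the tool from outside, world axes, zero at the start; "torque": the same for the moment, N m; "gripper_width": finger opening in mm.
Only numpy, scipy, OpenCV 4.12 (cv2) and the standard library are available. Lean on these libraries where they do the work, as an engineer would, in place of code of your own. Each camera call takes 0.05 s, during which the arm holds its last target.

## Working session

There is one attempt and no reset: what is moved stays moved. The work goes in short steps, Python scripts to look and compute and a shell command to move; the robot and the scene stay as the last step left them, time stands still between calls to the robot, and variables do not carry over. Pictures are saved under pics/ and viewed, and the job is handed in when it is done.

```bash
ls; mkdir -p pics
python3 - <<'E'
from workcell import *
import cv2
for n in("top","side"):
    im=grab_frame(n); cv2.imwrite(f"pics/{n}0.png",im[:,:,::-1]); print(n,camera_params(n))
print(state())
E
```

```text
pics
top {'fx': 368.9037691433564, 'fy': 368.9037691433564, 'cx': 257.9785426342707, 'cy': 190.55009748755316, 'k1': -0.06891526869636011, 'position': array([ 322.32492622,    9.37109329, 1049.14785356]), 'attitude': array([  6.23783523,  -0.92213433, -90.36113589])}
side {'fx': 410.38387015700266, 'fy': 410.38387015700266, 'cx': 255.40650418184663, 'cy': 196.12032882345937, 'k1': -0.03437803549779295, 'position': array([  12.53964799, -567.21269853,  945.10841632]), 'attitude': array([ 3.78892734e+01, -2.26896033e-02, -3.67943545e+01])}
{'time_s': 0.1, 'qpos': array([ 7.14459973e+01,  1.83479369e+01,  8.96971505e+01, -3.12645344e-04,
        7.20433046e+01, -1.14628784e+00]), 'qvel': array([-0.03003803, -0.1930724 , -0.15871049,  0.08211818, -0.02186849,
        0.00846345]), 'effort': array([-1.47997125e-03, -4.13338709e+01, -2.32506055e+01,  7.27252266e-02,
        4.22203413e-02, -5.28374767e-05]), 'ee_pos': array([171.89027882, 548.25678548, 213.22011067]), 'ee_rot': array([ -90.95359944,   89.91160755, -108.3612177 ]), 'force': array([-0.11433742,  1.06772547, -0.50552735]), 'torque': array([-0.00234755,  0.03604729, -0.02189009]), 'gripper_width': 91.42294030662536}
```

View pics/top0.png

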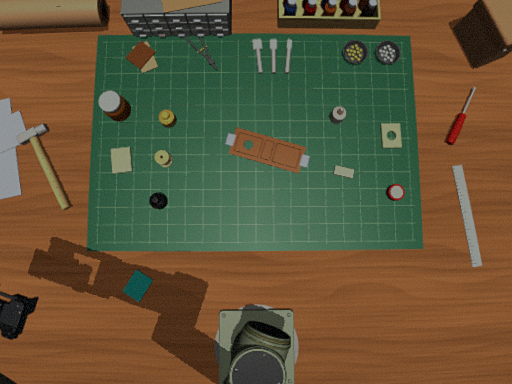

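View pics/side0.png

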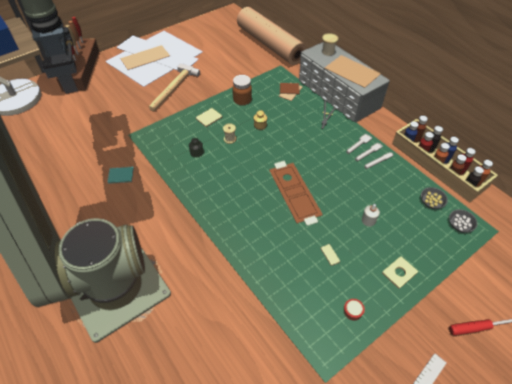

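```bash
cat > h.py <<'E'
from workcell import *
import cv2, numpy as np
from scipy.spatial.transform import Rotation as R
def cam(n):
    p=camera_params(n); return p,R.from_euler('xyz',p['attitude'],degrees=True).as_matrix()
def ray(n,uv):
    p,M=cam(n); K=np.array([[p['fx'],0,p['cx']],[0,p['fy'],p['cy']],[0,0,1]])
    # k1-only distortion
    s=cv2.undistortPointsIter(np.array(uv,float).reshape(-1,1,2),K,np.array([p['k1'],0,0,0.]),None,None,(3,50,1e-9)).reshape(-1,2)
    d=np.c_[s[:,0],-s[:,1],-np.ones(len(s))]@M.T
    return p['position'],d
def plane(n,uv,z):
    o,d=ray(n,uv); return o+d*((z-o[2])/d[:,2])[:,None]
def proj(n,X):
    p,M=cam(n); c=(np.atleast_2d(X)-p['position'])@M; s=np.c_[c[:,0],-c[:,1]]/-c[:,2:]
    s=s*(1+p['k1']*(s**2).sum(1,keepdims=True)); return s*[p['fx'],p['fy']]+[p['cx'],p['cy']]
def tri(a,b):
    oa,da=ray('top',a);ob,db=ray('side',b);da=da[0];db=db[0]
    t=np.linalg.lstsq(np.c_[da,-db],ob-oa,rcond=None)[0];A=oa+da*t[0];B=ob+db*t[1];return (A+B)/2,np.linalg.norm(A-B)
def blobs(im,lo,hi,amin=20,roi=None):
    hsv=cv2.cvtColor(im,cv2.COLOR_RGB2HSV); m=cv2.inRange(hsv,np.array(lo),np.array(hi))
    if roi: q=np.zeros_like(m);x0,y0,x1,y1=roi;q[y0:y1,x0:x1]=m[y0:y1,x0:x1];m=q
    c,h=cv2.findContours(m,cv2.RETR_CCOMP,cv2.CHAIN_APPROX_NONE)
    return m,c,h
E
python3 - <<'E'
from h import *
t=cv2.imread('pics/top0.png')
a=t[85:215,90:220]; b=t[85:215,220:310]; c=t[85:215,310:420]
v=cv2.resize(np.hstack([a,c]),None,fx=3.3,fy=3.3,interpolation=cv2.INTER_CUBIC);cv2.imwrite('pics/z1.png',v)
cv2.imwrite('pics/z2.png',cv2.resize(t[120:180,220:315],None,fx=8,fy=8,interpolation=cv2.INTER_CUBIC))
h=cv2.cvtColor(t,cv2.COLOR_BGR2HSV)
for n,(u,w) in dict(front=(384,130),back=(121,155),spine=(344,172),mat=(300,220),cover=(270,153),tape=(231,141),tin=(396,192),brass=(167,118),iron=(158,201)).items(): print(n,h[w,u])
E
```

```text
front [ 34  58 153]
back [ 33  53 148]
spine [ 37  42 152]
mat [ 73  85 114]
cover [ 12 153 128]
tape [100  15 154]
tin [ 41  24 149]
brass [ 22 164  90]
iron [0 0 0]
```

View pics/z1.png

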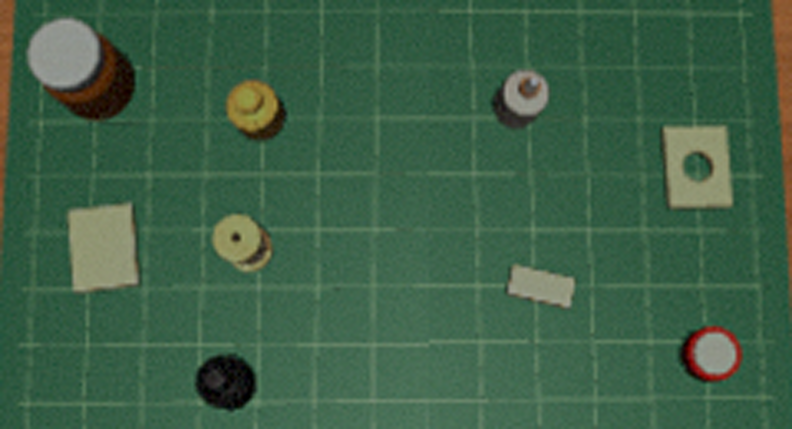

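View pics/z2.png

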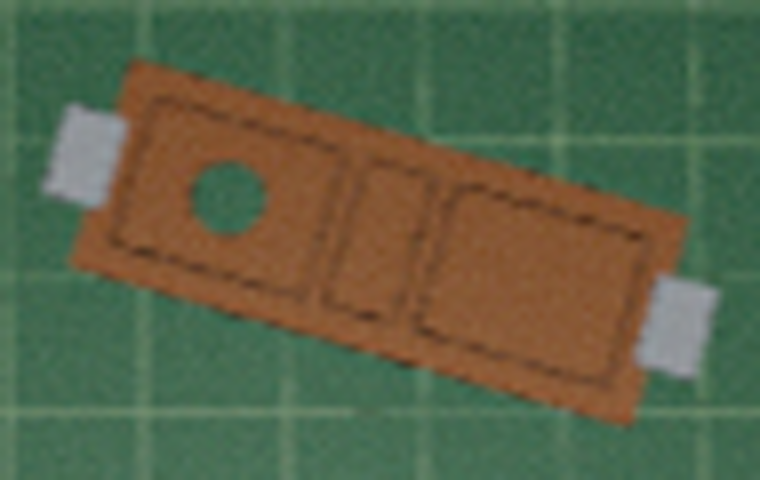

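```bash
cat > m.py <<'E'
from h import *
def rects(im,n,lo,hi,roi,z,amin=40,fill=True):
    m,c,h=blobs(im,lo,hi,roi=roi); out=[]
    for i,k in enumerate(c):
        if h[0][i][3]>=0 or cv2.contourArea(k)<amin: continue
        mm=np.zeros(m.shape,np.uint8); cv2.drawContours(mm,[k],-1,1,-1)
        ys,xs=np.nonzero(mm); P=plane(n,np.c_[xs,ys],z)[:,:2]; ce=plane(n,[[xs.mean(),ys.mean()]],z)[0,:2]
        # 4-corner rect from upsampled contour
        r=cv2.minAreaRect(plane(n,k.reshape(-1,2),z)[:,:2].astype(np.float32))
        C=np.cov((P-P.mean(0)).T); w,V=np.linalg.eigh(C); L=np.sqrt(12*w)
        out.append((xs.mean().round(1),ys.mean().round(1),len(xs),'cen',ce.round(1),'LxW',L[::-1].round(1),'yawlong',round(np.degrees(np.arctan2(V[1,1],V[0,1]))%180,1),'mar',np.round(r[0],1),np.round(r[1],1),round(r[2],1)))
    return out
E
python3 - <<'E'
from m import *
for n,rois in dict(top=dict(front=(375,118,408,152),back=(105,143,135,178),spine=(330,160,358,182)),side=dict(front=(380,253,420,290),back=(192,105,225,127),spine=(318,240,345,268))).items():
    im=cv2.imread(f'pics/{n}0.png')[:,:,::-1].copy()
    for k,r in rois.items():
        for o in rects(im,n,(18,20,105),(45,110,255),r,11): print(n,k,*o)
    r=(225,125,312,175) if n=='top' else (265,155,325,230)
    for o in rects(im,n,(5,90,40),(20,255,255),r,5): print(n,'cover',*o)
    for o in rects(im,n,(90,0,110),(130,50,255),r,5,15): print(n,'tape',*o)
E
```

```text
top front 391.1 135.1 465 cen [ 597.2 -398.9] LxW [74. 57.] yawlong 2.1 mar [ 597.6 -398.7] [72.8 56.7] 1.1
top back 120.6 159.6 479 cen [526.8 385.6] LxW [72.2 56.3] yawlong 6.7 mar [526.8 385.8] [73.5 56.7] 6.7
top spine 343.6 171.2 171 cen [ 490.5 -254.2] LxW [55.9 25.8] yawlong 76.8 mar [ 490.6 -254.1] [55.3 25.6] 75.8
top cover 267.1 149.8 1932 cen [554.5 -35.2] LxW [204.7  81.2] yawlong 73.5 mar [554.7 -34.8] [210.3  80.9] 73.6
top tape 304.1 160.4 75 cen [ 523.3 -141.7] LxW [33.3 19.6] yawlong 166.3 mar [ 523.3 -141.5] [18.9 32.1] 75.0
top tape 230.0 139.1 77 cen [586.5  71.9] LxW [33.3 20. ] yawlong 166.4 mar [586.7  71.7] [19.5 32.9] 74.7
side front 399.7 272.0 623 cen [ 595.3 -399.3] LxW [76.9 58.1] yawlong 1.2 mar [ 596.  -398.8] [77.1 58.2] 1.6
side back 208.5 116.9 281 cen [525.  383.6] LxW [76.6 63.2] yawlong 12.0 mar [525.4 384.2] [76.6 63.5] 6.4
side spine 329.9 254.4 217 cen [ 488.4 -255.3] LxW [58.4 28.7] yawlong 75.7 mar [ 488.4 -255. ] [58.9 28.8] 75.4
side cover 295.2 192.5 1498 cen [552.3 -40.5] LxW [203.4  81.8] yawlong 73.2 mar [554.6 -34.3] [209.8  80.8] 73.5
```

```bash
cat > plan.py <<'E'
import sys; from h import *
# usage: plan.py x y z jawyaw   (tool down, jaw axis at yaw mod 180)
def pose(s): return np.array(s['ee_pos']),R.from_euler('xyz',s['ee_rot'],degrees=True)
def target(yaw): # tool x down, y at yaw, z = x cross y
    y=np.array([np.cos(np.radians(yaw)),np.sin(np.radians(yaw)),0]);x=np.array([0,0,-1.]);return R.from_matrix(np.c_[x,y,np.cross(x,y)])
def show(s):
    p,r=pose(s);M=r.as_matrix();print('t%.2f'%s['time_s'],'pos',p.round(1),'jaw',np.degrees(np.arctan2(M[1,1],M[0,1])).round(1),'tilt',np.degrees(np.arccos(min(1,-M[2,0]))).round(2),'q6 %.0f q1 %.0f'%(s['qpos'][5],s['qpos'][0]),'F',np.round(s['force'],1),'w %.1f'%s['gripper_width'])
if __name__=='__main__':
    s=state();show(s);p,r=pose(s)
    if len(sys.argv)>3:
        g=np.array([float(a) for a in sys.argv[1:4]])
        M=r.as_matrix();cur=np.degrees(np.arctan2(M[1,1],M[0,1]))
        yaw=float(sys.argv[4]) if len(sys.argv)>4 else cur
        if len(sys.argv)<6: yaw=cur+((yaw-cur+90)%180-90)
        d=g-p;n=int(max(1,np.ceil(max(np.linalg.norm(d)/165,abs(yaw-cur)/32))))
        for i in range(n):
            a=p+d*i/n;b=p+d*(i+1)/n
            ra=r if i==0 else target(cur+(yaw-cur)*i/n); rb=target(cur+(yaw-cur)*(i+1)/n)
            print('offset',(ra.inv().apply(b-a)).round(1).tolist(),'rot',((ra.inv()*rb).as_rotvec(degrees=True)).round(1).tolist())
E
python3 plan.py 480 120 180 166.2; echo; python3 plan.py 490 -254.5 60 166.2;  python3 -m handwheel --help | head
```

```text
t0.10 pos [171.9 548.3 213.2] jaw 72.6 tilt 0.09 q6 -1 q1 71 F [-0.1  1.1 -0.5] w 91.4
offset [8.4, -79.1, 105.5] rot [21.6, 0.0, 0.1]
offset [8.3, -34.7, 127.2] rot [21.6, 0.0, 0.0]
offset [8.3, 14.6, 131.1] rot [21.6, 0.0, 0.0]
offset [8.3, 61.8, 116.5] rot [21.6, 0.0, 0.0]

t0.10 pos [171.9 548.3 213.2] jaw 72.6 tilt 0.09 q6 -1 q1 71 F [-0.1  1.1 -0.5] w 91.4
offset [25.7, -111.8, 90.6] rot [14.4, 0.0, 0.1]
offset [25.5, -85.8, 115.6] rot [14.4, 0.0, 0.0]
offset [25.5, -54.3, 133.3] rot [14.4, 0.0, 0.0]
offset [25.5, -19.5, 142.6] rot [14.4, 0.0, 0.0]
offset [25.5, 16.6, 143.0] rot [14.4, 0.0, 0.0]
offset [25.5, 51.6, 134.3] rot [14.4, 0.0, 0.0]invalid input: not JSON, or not a number
```

```bash
python3 plan.py 490 -254.5 70 75.8
```

```text
t0.10 pos [171.9 548.3 213.2] jaw 72.6 tilt 0.09 q6 -1 q1 71 F [-0.1  1.1 -0.5] w 91.4
offset [24.0, -111.8, 90.6] rot [-0.5, -0.0, 0.1]
offset [23.9, -112.6, 89.6] rot [-0.5, 0.0, 0.0]
offset [23.9, -113.5, 88.5] rot [-0.5, 0.0, 0.0]
offset [23.9, -114.3, 87.5] rot [-0.5, 0.0, 0.0]
offset [23.9, -115.1, 86.4] rot [-0.5, 0.0, 0.0]
offset [23.9, -115.9, 85.3] rot [-0.5, 0.0, 0.0]
```

```bash
python3 -m handwheel '{"gripper":[0,0,0,0,0],"offset":[[10,-112,90],[10,-112,90],[10,-112,90],[10,-112,90],[10,-112,90]],"rot":[[0,0,0],[0,0,0],[0,0,0],[0,0,0],[0,0,0]]}' 30
python3 -m handwheel '{"gripper":[0,0,0,0,0],"offset":[[15,-112,90],[15,-112,90],[15,-112,90],[15,-112,90],[15,-112,90]],"rot":[[0,0,0],[0,0,0],[0,0,0],[0,0,0],[0,0,0]]}'
python3 -m handwheel '{"gripper":[0,0,0,0,0],"offset":[[20,-113,89],[20,-113,89],[20,-113,89],[20,-113,89],[20,-113,89]],"rot":[[0,0,0],[0,0,0],[0,0,0],[0,0,0],[0,0,0]]}'
python3 plan.py 490 -254.5 70 75.8
```

```text
time_s: 0.52
ee_pos: [224.7, 410.7, 203.4]
ee_rot: [-83.8, 89.8, -101.4]
force: [-0.4, 0.2, -0.0]
gripper_width: 91.0
time_s: 0.93
ee_pos: [277.0, 278.5, 188.5]
ee_rot: [-94.8, 89.9, -112.4]
force: [-0.5, 1.1, -0.7]
gripper_width: 91.2
time_s: 1.35
ee_pos: [329.0, 145.2, 168.6]
ee_rot: [-84.4, 90.0, -102.0]
force: [-0.1, 0.9, 0.1]
gripper_width: 90.7
t1.35 pos [329.  145.2 168.6] jaw 72.4 tilt 0.03 q6 -50 q1 22 F [-0.1  0.9  0.1] w 90.7
offset [32.9, -110.7, 91.5] rot [-1.1, 0.0, 0.0]
offset [32.9, -112.5, 89.3] rot [-1.1, 0.0, 0.0]
offset [32.9, -114.3, 87.0] rot [-1.1, 0.0, 0.0]
```

Works well.

```bash
python3 -m handwheel '{"gripper":[0,0,0,0,0],"offset":[[33,-111,91],[33,-111,91],[33,-111,91],[33,-111,91],[33,-111,91]],"rot":[[-1,0,0],[-1,0,0],[-1,0,0],[-1,0,0],[-1,0,0]]}' >/dev/null
python3 -m handwheel '{"gripper":[0,0,0,0,0],"offset":[[33,-112,89],[33,-112,89],[33,-112,89],[33,-112,89],[33,-112,89]],"rot":[[-1,0,0],[-1,0,0],[-1,0,0],[-1,0,0],[-1,0,0]]}' >/dev/null
python3 -m handwheel '{"gripper":[0,0,0,0,0],"offset":[[33,-114,87],[33,-114,87],[33,-114,87],[33,-114,87],[33,-114,87]],"rot":[[-1,0,0],[-1,0,0],[-1,0,0],[-1,0,0],[-1,0,0]]}' >/dev/null
python3 plan.py 490 -254.5 5 75.8
```

```text
t2.60 pos [ 492.1 -253.6   69. ] jaw 75.5 tilt 0.12 q6 -104 q1 -28 F [ 0.  -0.3 -0.1] w 91.2
offset [64.0, -1.3, -1.9] rot [-0.3, 0.1, 0.0]
```

```bash
python3 -m handwheel '{"gripper":[0,0,0,0,0],"offset":[[30,-1.3,-1.9],[50,-1.3,-1.9],[60,-1.3,-1.9],[64,-1.3,-1.9],[64,-1.3,-1.9]],"rot":[[-0.3,0,0],[-0.3,0,0],[-0.3,0,0],[-0.3,0,0],[-0.3,0,0]]}'
python3 - <<'E'
from h import *
im=grab_frame('top');cv2.imwrite('pics/t1.png',cv2.resize(im[130:210,290:400,::-1],None,fx=6,fy=6))
im=grab_frame('side');cv2.imwrite('pics/s1.png',cv2.resize(im[200:310,270:400,::-1],None,fx=5,fy=5))
E
python3 plan.py 490 -254.5 5 75.8
```

```text
time_s: 3.02
ee_pos: [487.0, -251.2, 5.6]
ee_rot: [146.0, 89.9, 131.9]
force: [0.7, -0.0, -0.6]
gripper_width: 91.3
t3.12 pos [ 487.8 -252.4    7. ] jaw 75.9 tilt 0.11 q6 -105 q1 -29 F [ 0.3 -0.6  0.4] w 91.1
offset [2.0, -1.5, 2.7] rot [0.1, 0.1, 0.0]
```

View pics/s1.png

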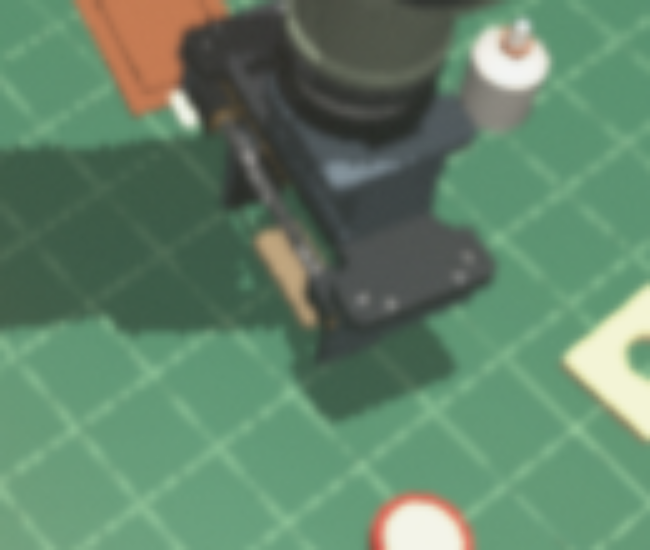

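```bash
python3 - <<'E'
s=open('plan.py').read()
s=s.replace("s=state();show(s);p,r=pose(s)","""L=[state()]
    for _ in range(7): grab_frame('top'); L.append(state())
    s=L[-1];p=np.mean([l['ee_pos'] for l in L],0);print('std',np.std([l['ee_pos'] for l in L],0).round(2))
    r=R.concatenate([pose(l)[1] for l in L]).mean();s['ee_pos']=p;s['ee_rot']=r.as_euler('xyz',degrees=True);show(s)""")
open('plan.py','w').write(s)
E
python3 plan.py 490 -254.5 5 75.8 2>&1 | grep -v Warn
```

```text
std [0.34 0.24 0.26]
t3.47 pos [ 487.4 -252.9    6.9] jaw 75.9 tilt 0.11 q6 -105 q1 -29 F [ 0.5 -0.1 -0.4] w 91.6
offset [1.9, -0.9, 2.9] rot [0.1, 0.1, 0.0]
```

```bash
python3 -m handwheel '{"gripper":[0,0,0],"offset":[[2,-1,3],[2,-1,3],[2,-1,3]],"rot":[[0,0,0],[0,0,0],[0,0,0]]}' >/dev/null;python3 plan.py 490 -254.5 5 75.8
```

```text
std [0.05 0.06 0.05]
t4.07 pos [ 489.3 -254.6    3.8] jaw 75.9 tilt 0.01 q6 -105 q1 -29 F [-0.3 -0.3 -0.3] w 91.3
offset [-1.2, 0.3, 0.6] rot [0.1, -0.0, -0.0]
```

```bash
python3 -m handwheel '{"gripper":[0,0.3,0.45,0.45,0.45],"offset":[[-0.7,0,0.6],[-0.7,0,0.6],[-0.7,0,0.6],[-0.7,0,0.6],[-0.7,0,0.6]],"rot":[[0,0,0],[0,0,0],[0,0,0],[0,0,0],[0,0,0]]}' 25;python3 -m handwheel '{"gripper":[0.6,0.6,0.6,0.6,0.6],"offset":[[0,0,0],[0,0,0],[0,0,0],[0,0,0],[0,0,0]],"rot":[[0,0,0],[0,0,0],[0,0,0],[0,0,0],[0,0,0]]}' 25
```

```text
time_s: 4.48
ee_pos: [489.9, -254.7, 4.6]
ee_rot: [103.5, 90.0, 89.4]
force: [0.2, 0.3, 0.1]
gripper_width: 67.5
time_s: 4.9
ee_pos: [489.9, -254.7, 4.6]
ee_rot: [109.0, 90.0, 94.9]
force: [0.1, 0.5, -0.3]
gripper_width: 55.6
```

```bash
python3 -m handwheel '{"gripper":[0.6,0.6,0.6,0.6,0.6],"offset":[[-10,0,0],[-35,0,0],[-75,0,0],[-75,0,0],[-75,0,0]],"rot":[[0,0,0],[0,0,0],[0,0,0],[0,0,0],[0,0,0]]}' ;python3 plan.py 554.7 -34.8 60 -16.5
```

```text
time_s: 5.32
ee_pos: [491.6, -255.7, 82.6]
ee_rot: [-14.0, 89.6, -28.1]
force: [-0.3, 0.8, -1.3]
gripper_width: 55.9
std [0.84 0.46 1.39]
t5.67 pos [ 489.7 -254.6   79.6] jaw 75.9 tilt 0.02 q6 -105 q1 -29 F [-0.6 -0.4 -0.5] w 55.5
offset [6.5, 76.3, 3.2] rot [-29.2, -0.0, -0.0]
offset [6.5, 65.1, 40.0] rot [-29.2, 0.0, 0.0]
offset [6.5, 37.3, 66.7] rot [-29.2, -0.0, -0.0]
```

```bash
python3 plan.py 554.7 -34.8 60 -16.5 f
```

```text
std [0.2  0.09 0.3 ]
t6.02 pos [ 489.7 -254.6   79.1] jaw 75.9 tilt 0.06 q6 -105 q1 -29 F [-0.4 -0.3 -0.2] w 55.9
offset [6.4, 76.3, 3.2] rot [30.8, -0.1, -0.0]
offset [6.4, 67.2, -36.4] rot [30.8, 0.0, 0.0]
offset [6.4, 39.1, -65.6] rot [30.8, 0.0, 0.0]
```

```bash
python3 -m handwheel '{"gripper":[0.6,0.6,0.6,0.6,0.6],"offset":[[1,15,1],[3,30,1],[4,45,2],[5,60,3],[6,76,3]],"rot":[[6,0,0],[12,0,0],[18,0,0],[25,0,0],[31,0,0]]}' >/dev/null
python3 -m handwheel '{"gripper":[0.6,0.6,0.6,0.6,0.6],"offset":[[1,13,-7],[3,27,-14],[4,40,-22],[5,54,-29],[6,67,-36]],"rot":[[6,0,0],[12,0,0],[18,0,0],[25,0,0],[31,0,0]]}' >/dev/null
python3 -m handwheel '{"gripper":[0.6,0.6,0.6,0.6,0.6],"offset":[[1,8,-13],[3,16,-26],[4,24,-40],[5,32,-53],[6,39,-66]],"rot":[[6,0,0],[12,0,0],[18,0,0],[25,0,0],[31,0,0]]}' >/dev/null
python3 -m handwheel '{"gripper":[0.6,0.6],"offset":[[0,0,0],[0,0,0]],"rot":[[0,0,0],[0,0,0]]}' >/dev/null
python3 plan.py 554.7 -34.8 20 -16.5 f
python3 - <<'E'
from h import *
im=grab_frame('top');cv2.imwrite('pics/t2.png',cv2.resize(im[90:210,190:350,::-1],None,fx=5,fy=5))
im=grab_frame('side');cv2.imwrite('pics/s2.png',cv2.resize(im[110:260,220:380,::-1],None,fx=4,fy=4))
E
```

```text
std [0.07 0.35 0.05]
t7.78 pos [555.3 -36.   61.7] jaw -17.0 tilt 0.01 q6 12 q1 -5 F [ 0.6  0.1 -0.4] w 55.7
offset [41.7, -0.9, -0.9] rot [-0.5, 0.0, 0.0]
```

View pics/s2.png

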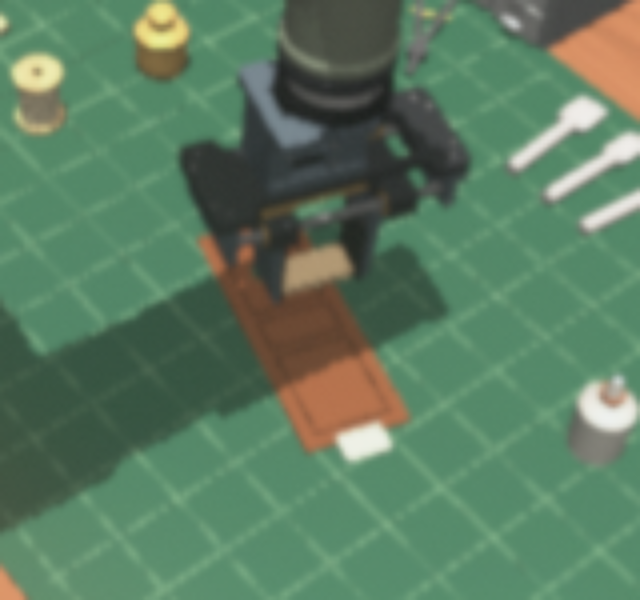

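```bash
python3 -m handwheel '{"gripper":[0.6,0.6,0.6,0.6,0.6],"offset":[[15,-0.9,-0.9],[30,-0.9,-0.9],[42,-0.9,-0.9],[42,-0.9,-0.9],[42,-0.9,-0.9]],"rot":[[-0.5,0,0],[-0.5,0,0],[-0.5,0,0],[-0.5,0,0],[-0.5,0,0]]}' >/dev/null
python3 plan.py 554.7 -34.8 7 -16.5 f
```

```text
std [0.33 0.03 0.38]
t8.65 pos [555.3 -34.5  20.2] jaw -16.6 tilt 0.06 q6 12 q1 -5 F [ 0.1 -0.2 -0.7] w 55.8
offset [13.2, -0.5, 0.5] rot [-0.1, -0.0, -0.1]
```

```bash
python3 -m handwheel '{"gripper":[0.6,0.6,0.6,0.6,0.6],"offset":[[4,-0.5,0.5],[8,-0.5,0.5],[11,-0.5,0.5],[13,-0.5,0.5],[13,-0.5,0.5]],"rot":[[0,0,0],[0,0,0],[0,0,0],[0,0,0],[0,0,0]]}' >/dev/null
python3 plan.py 554.7 -34.8 6.6 -16.5 f
```

```text
std [0.04 0.02 0.07]
t9.42 pos [554.2 -34.7   6.4] jaw -16.6 tilt 0.01 q6 12 q1 -5 F [0.8 0.7 0.5] w 55.4
offset [-0.2, 0.6, -0.1] rot [-0.1, -0.0, 0.0]
```

```bash
python3 -m handwheel '{"gripper":[0.25,0.25,0.25,0.25],"offset":[[-0.2,0.4,0],[-0.2,0.4,0],[-0.2,0.4,0],[-0.2,0.4,0]],"rot":[[0,0,0],[0,0,0],[0,0,0],[0,0,0]]}'
python3 -m handwheel '{"gripper":[0.2,0.2,0,0,0],"offset":[[-10,0,0],[-40,0,0],[-80,0,0],[-80,0,0],[-80,0,0]],"rot":[[0,0,0],[0,0,0],[0,0,0],[0,0,0],[0,0,0]]}' >/dev/null
python3 plan.py 597 -399 90 -88.5
```

```text
time_s: 9.75
ee_pos: [554.6, -34.8, 6.9]
ee_rot: [143.3, 90.0, 36.7]
force: [-0.8, 0.2, 0.6]
gripper_width: 68.6
std [0.97 0.08 1.45]
t10.52 pos [554.3 -34.8  86.8] jaw -16.6 tilt 0.02 q6 12 q1 -5 F [0.2 0.5 0.9] w 91.4
offset [-1.1, 48.3, 112.3] rot [24.0, 0.0, 0.0]
offset [-1.1, 89.8, 83.0] rot [24.0, 0.0, 0.0]
offset [-1.1, 115.7, 39.3] rot [24.0, 0.0, 0.0]
```

```bash
python3 -m handwheel '{"gripper":[0,0,0,0,0],"offset":[[-20,48,112],[-20,48,112],[-20,48,112],[-20,48,112],[-20,48,112]],"rot":[[24,0,0],[24,0,0],[24,0,0],[24,0,0],[24,0,0]]}' >/dev/null
python3 -m handwheel '{"gripper":[0,0,0,0,0],"offset":[[0,90,83],[0,90,83],[0,90,83],[0,90,83],[0,90,83]],"rot":[[24,0,0],[24,0,0],[24,0,0],[24,0,0],[24,0,0]]}' >/dev/null
python3 -m handwheel '{"gripper":[0,0,0,0,0],"offset":[[0,116,39],[0,116,39],[0,116,39],[0,116,39],[0,116,39]],"rot":[[24,0,0],[24,0,0],[24,0,0],[24,0,0],[24,0,0]]}' >/dev/null
python3 - <<'E'
from m import *
im=grab_frame('top');cv2.imwrite('pics/t3.png',cv2.resize(im[120:180,220:315,::-1],None,fx=8,fy=8,interpolation=cv2.INTER_CUBIC))
for o in rects(im.copy(),'top',(18,20,105),(45,110,255),(240,130,300,170),13): print(*o)
im=grab_frame('side');cv2.imwrite('pics/s3.png',cv2.resize(im[150:240,240:340,::-1],None,fx=6,fy=6,interpolation=cv2.INTER_CUBIC))
for o in rects(im.copy(),'side',(18,20,105),(45,110,255),(265,155,325,230),13): print(*o)
E
python3 plan.py 596.7 -399 30 -88.5
```

```text
266.8 148.2 179 cen [557.4 -34. ] LxW [55.  27.5] yawlong 164.5 mar [556.9 -33.6] [27.8 55.4] 75.5
294.8 188.9 166 cen [555.3 -33.9] LxW [58.1 31.2] yawlong 165.5 mar [556.1 -33.6] [31.7 58.4] 72.8
std [0.13 0.59 0.4 ]
t12.22 pos [ 597.5 -397.1  106.8] jaw -88.4 tilt 0.06 q6 54 q1 -35 F [0.2 0.3 0. ] w 91.4
offset [76.8, 1.9, 0.8] rot [0.1, 0.0, 0.1]
```

View pics/t3.png

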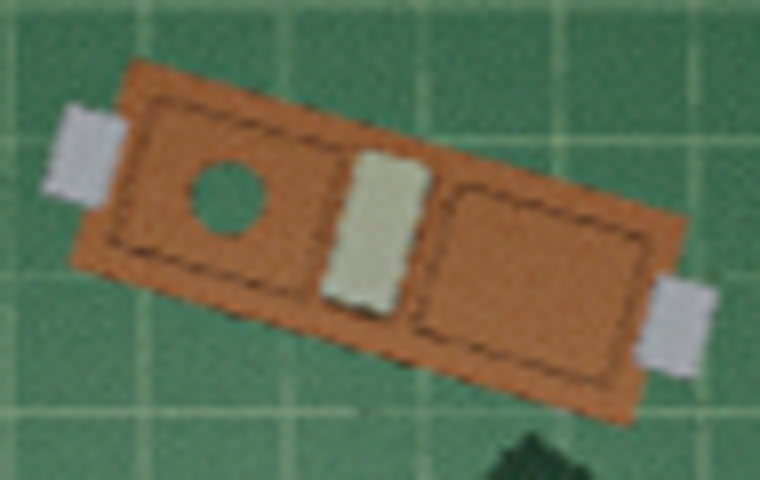

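View pics/s3.png

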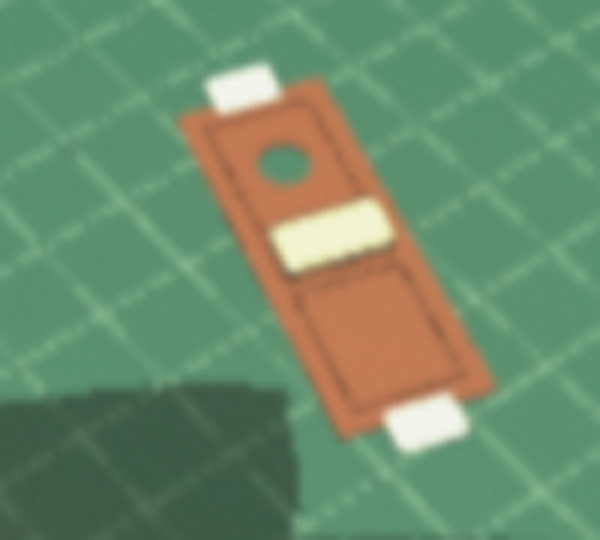

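```bash
python3 -m handwheel '{"gripper":[0,0,0,0,0],"offset":[[30,1.9,-1],[60,1.9,-1],[80,1.9,-1],[92,1.9,-1],[92,1.9,-1]],"rot":[[0,0,0],[0,0,0],[0,0,0],[0,0,0],[0,0,0]]}' >/dev/null
python3 plan.py 595.3 -399 4.8 -88.5
```

```text
std [0.96 0.72 1.8 ]
t12.98 pos [ 598.9 -401.1   15.5] jaw -88.6 tilt 0.06 q6 54 q1 -35 F [-0.4  0.1 -0.7] w 91.4
offset [10.7, -2.2, 3.5] rot [-0.1, -0.1, -0.0]
```

```bash
python3 -m handwheel '{"gripper":[0,0,0,0,0],"offset":[[5,-2,3.5],[7,-2,3.5],[7,-2,3.5],[7,-2,3.5],[7,-2,3.5]],"rot":[[0,0,0],[0,0,0],[0,0,0],[0,0,0],[0,0,0]]}' >/dev/null
python3 plan.py 595.3 -399 4.8 -88.5
```

```text
std [0.03 0.02 0.04]
t13.75 pos [ 595.  -399.     7.8] jaw -88.6 tilt 0.01 q6 54 q1 -35 F [-0.2 -0.3  1.1] w 91.3
offset [3.0, 0.0, -0.3] rot [-0.1, -0.0, -0.0]
```

```bash
python3 -m handwheel '{"gripper":[0,0,0.4,0.6,0.6],"offset":[[3,0,-0.3],[3,0,-0.3],[3,0,-0.3],[3,0,-0.3],[3,0,-0.3]],"rot":[[0,0,0],[0,0,0],[0,0,0],[0,0,0],[0,0,0]]}' 25 >/dev/null
python3 -m handwheel '{"gripper":[0.6,0.6,0.6,0.6,0.6],"offset":[[0,0,0],[0,0,0],[0,0,0],[0,0,0],[0,0,0]],"rot":[[0,0,0],[0,0,0],[0,0,0],[0,0,0],[0,0,0]]}'
python3 -m handwheel '{"gripper":[0.6,0.6,0.6,0.6,0.6],"offset":[[-10,0,0],[-40,0,0],[-80,0,0],[-105,0,0],[-105,0,0]],"rot":[[0,0,0],[0,0,0],[0,0,0],[0,0,0],[0,0,0]]}'
python3 plan.py 569 20 70 -16.5
```

```text
time_s: 14.58
ee_pos: [595.2, -399.0, 4.8]
ee_rot: [-134.9, 90.0, 46.5]
force: [0.5, 0.1, 0.0]
gripper_width: 55.6
time_s: 15.0
ee_pos: [598.6, -401.3, 118.2]
ee_rot: [144.4, 89.2, -34.2]
force: [0.8, -1.1, 0.8]
gripper_width: 55.4
std [1.53 1.05 3.57]
t15.35 pos [ 595.4 -399.1  110.9] jaw -88.6 tilt 0.09 q6 54 q1 -35 F [ 1.   0.1 -0.2] w 55.6
offset [13.5, -139.9, 5.4] rot [-24.0, -0.1, -0.1]
offset [13.6, -130.0, -52.0] rot [-24.0, 0.0, 0.0]
offset [13.6, -97.5, -100.4] rot [-24.0, 0.0, 0.0]
```

```bash
python3 -m handwheel '{"gripper":[0.6,0.6,0.6,0.6,0.6],"offset":[[0,-28,1],[0,-56,2],[0,-84,3],[0,-112,4],[0,-140,5]],"rot":[[-5,0,0],[-10,0,0],[-14,0,0],[-19,0,0],[-24,0,0]]}' >/dev/null
python3 -m handwheel '{"gripper":[0.6,0.6,0.6,0.6,0.6],"offset":[[3,-26,-10],[6,-52,-21],[9,-78,-31],[12,-104,-42],[14,-130,-52]],"rot":[[-5,0,0],[-10,0,0],[-14,0,0],[-19,0,0],[-24,0,0]]}' >/dev/null
python3 -m handwheel '{"gripper":[0.6,0.6,0.6,0.6,0.6],"offset":[[5,-20,-20],[10,-39,-40],[15,-58,-60],[20,-78,-80],[25,-97,-100]],"rot":[[-5,0,0],[-10,0,0],[-14,0,0],[-19,0,0],[-24,0,0]]}' >/dev/null
python3 -m handwheel '{"gripper":[0.6,0.6,0.6],"offset":[[0,0,0],[0,0,0],[0,0,0]],"rot":[[0,0,0],[0,0,0],[0,0,0]]}' >/dev/null
python3 plan.py 569 20 20 -16.5
```

```text
std [0.09 0.24 0.18]
t17.20 pos [569.6  18.8  70.8] jaw -16.7 tilt 0.01 q6 17 q1 1 F [-0.3  0.5 -1. ] w 55.5
offset [50.8, -0.9, -1.0] rot [-0.2, 0.0, -0.0]
```

```bash
python3 -m handwheel '{"gripper":[0.6,0.6,0.6,0.6,0.6],"offset":[[20,-0.9,-1],[40,-0.9,-1],[50,-0.9,-1],[50,-0.9,-1],[50,-0.9,-1]],"rot":[[-0.2,0,0],[-0.2,0,0],[-0.2,0,0],[-0.2,0,0],[-0.2,0,0]]}' >/dev/null
python3 -m handwheel '{"gripper":[0.6,0.6,0.6],"offset":[[0,0,0],[0,0,0],[0,0,0]],"rot":[[0,0,0],[0,0,0],[0,0,0]]}' >/dev/null
python3 plan.py 569 20 6.8 -16.5
```

```text
std [0.24 0.01 0.3 ]
t18.22 pos [569.2  20.9  21.4] jaw -16.4 tilt 0.06 q6 17 q1 1 F [-1.2 -0.2 -0.7] w 55.8
offset [14.6, 0.0, 1.0] rot [0.1, -0.0, -0.1]
```

```bash
python3 -m handwheel '{"gripper":[0.6,0.6,0.6,0.6,0.6],"offset":[[5,0,1],[9,0,1],[12,0,1],[14.5,0,1],[14.5,0,1]],"rot":[[0,0,0],[0,0,0],[0,0,0],[0,0,0],[0,0,0]]}' >/dev/null
python3 plan.py 569 20 6.8 -16.5
python3 -m handwheel '{"gripper":[0.25,0.25,0.25,0.25],"offset":[[0,0,0],[0,0,0],[0,0,0],[0,0,0]],"rot":[[0,0,0],[0,0,0],[0,0,0],[0,0,0]]}'
python3 -m handwheel '{"gripper":[0.2,0.2,0,0,0],"offset":[[-10,0,0],[-40,0,0],[-80,0,0],[-110,0,0],[-110,0,0]],"rot":[[0,0,0],[0,0,0],[0,0,0],[0,0,0],[0,0,0]]}' >/dev/null
python3 plan.py 524.5 385.6 110 -83.3
```

```text
std [0.02 0.01 0.01]
t18.98 pos [568.2  19.9   6.8] jaw -16.4 tilt 0.06 q6 17 q1 1 F [-2.  -0.5  6.1] w 56.0
offset [-0.0, 0.8, -0.3] rot [0.1, 0.0, 0.1]
time_s: 19.32
ee_pos: [568.6, 20.0, 6.0]
ee_rot: [-92.5, 90.0, 161.1]
force: [0.7, 0.1, 0.2]
gripper_width: 68.7
std [1.94 0.04 3.  ]
t20.08 pos [569.1  20.  117.5] jaw -16.4 tilt 0.12 q6 17 q1 1 F [-0.5  0.4  0. ] w 91.3
offset [2.5, -48.7, -112.7] rot [22.3, -0.1, -0.1]
offset [2.5, -87.8, -85.8] rot [22.3, 0.0, 0.0]
offset [2.5, -113.8, -46.1] rot [22.3, 0.0, 0.0]
```

```bash
python3 -m handwheel '{"gripper":[0,0,0,0,0],"offset":[[2,-49,-113],[2,-49,-113],[2,-49,-113],[2,-49,-113],[2,-49,-113]],"rot":[[22,0,0],[22,0,0],[22,0,0],[22,0,0],[22,0,0]]}' >/dev/null
python3 -m handwheel '{"gripper":[0,0,0,0,0],"offset":[[2,-88,-86],[2,-88,-86],[2,-88,-86],[2,-88,-86],[2,-88,-86]],"rot":[[22,0,0],[22,0,0],[22,0,0],[22,0,0],[22,0,0]]}' >/dev/null
python3 -m handwheel '{"gripper":[0,0,0,0,0],"offset":[[2,-114,-46],[2,-114,-46],[2,-114,-46],[2,-114,-46],[2,-114,-46]],"rot":[[22,0,0],[22,0,0],[22,0,0],[22,0,0],[22,0,0]]}' >/dev/null
python3 - <<'E'
from m import *
im=grab_frame('top');cv2.imwrite('pics/t4.png',cv2.resize(im[120:180,220:315,::-1],None,fx=8,fy=8,interpolation=cv2.INTER_CUBIC))
for o in rects(im.copy(),'top',(18,20,105),(45,110,255),(220,120,310,180),13): print(*o)
im=grab_frame('side');cv2.imwrite('pics/s4.png',cv2.resize(im[150:240,240:340,::-1],None,fx=6,fy=6,interpolation=cv2.INTER_CUBIC))
for o in rects(im.copy(),'side',(18,20,105),(45,110,255),(265,155,325,230),13): print(*o)
E
python3 plan.py 524.5 385.6 30 -83.3
```

```text
266.8 148.3 177 cen [557.2 -33.9] LxW [55.1 27.1] yawlong 164.4 mar [557.  -33.4] [27.4 55.6] 74.4
248.0 143.7 492 cen [570.7  19.6] LxW [72.9 56.7] yawlong 73.7 mar [571.   19.4] [73.2 56.7] 73.6
290.2 179.7 662 cen [567.1   1.2] LxW [139.5  67.5] yawlong 83.0 mar [551.5 -33.8] [220.   83.5] 73.5
std [0.1  0.54 0.3 ]
t21.78 pos [522.2 384.3 110.3] jaw -82.4 tilt 0.05 q6 118 q1 35 F [ 0.1 -0.4  0. ] w 91.1
offset [80.3, -1.1, -2.5] rot [0.9, 0.0, -0.0]
```

View pics/t4.png

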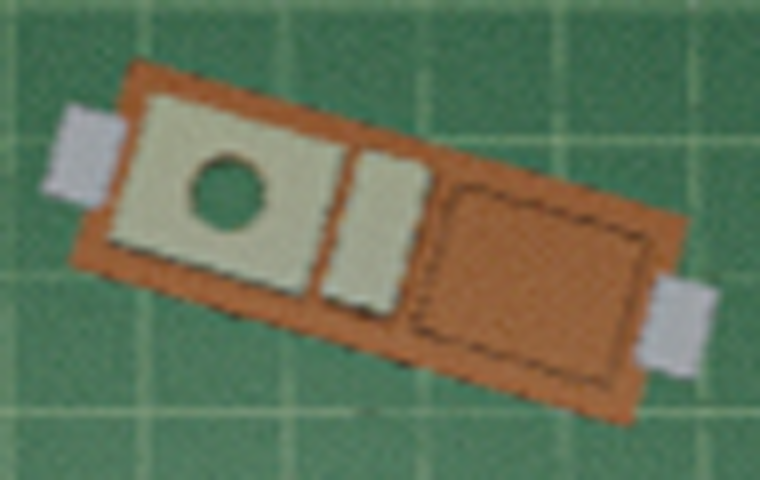

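View pics/s4.png

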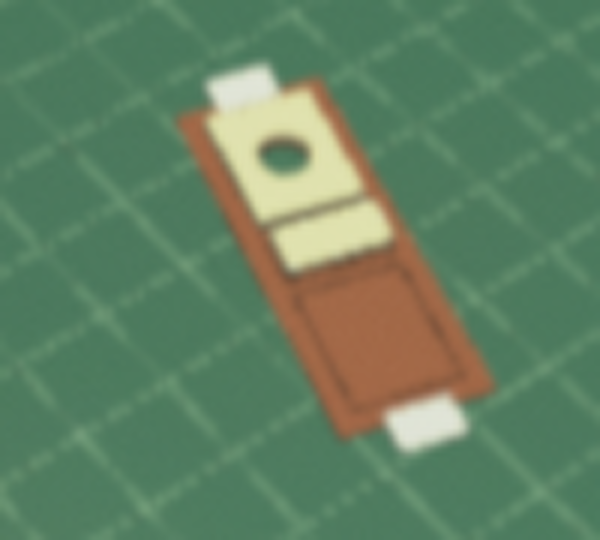

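```bash
python3 -m handwheel '{"gripper":[0,0,0,0,0],"offset":[[30,-1,-2.5],[60,-1,-2.5],[80,-1,-2.5],[98,-1,-2.5],[98,-1,-2.5]],"rot":[[0.9,0,0],[0.9,0,0],[0.9,0,0],[0.9,0,0],[0.9,0,0]]}' >/dev/null
python3 -m handwheel '{"gripper":[0,0,0,0],"offset":[[0,0,0],[0,0,0],[0,0,0],[0,0,0]],"rot":[[0,0,0],[0,0,0],[0,0,0],[0,0,0]]}' >/dev/null
python3 plan.py 524.5 385.6 4.8 -83.3
```

```text
std [0.29 0.18 0.5 ]
t22.88 pos [524.4 387.7  13.2] jaw -83.3 tilt 0.09 q6 119 q1 35 F [ 0.4 -0.3 -0.4] w 91.4
offset [8.4, 2.1, 0.2] rot [-0.0, -0.1, 0.0]
```

```bash
python3 -m handwheel '{"gripper":[0,0,0,0,0],"offset":[[4,2,0.2],[8,2,0.2],[8,2,0.2],[8,2,0.2],[8,2,0.2]],"rot":[[0,0,0],[0,0,0],[0,0,0],[0,0,0],[0,0,0]]}' >/dev/null
python3 plan.py 524.5 385.6 4.8 -83.3
```

```text
std [0.04 0.05 0.1 ]
t23.65 pos [524.  385.4   4.3] jaw -83.3 tilt 0.01 q6 119 q1 35 F [ 0.7  0.7 -0.3] w 90.8
offset [-0.5, -0.1, -0.5] rot [-0.0, 0.0, 0.0]
```

```bash
python3 -m handwheel '{"gripper":[0,0,0.4,0.6,0.6],"offset":[[-0.5,0,-0.5],[-0.5,0,-0.5],[-0.5,0,-0.5],[-0.5,0,-0.5],[-0.5,0,-0.5]],"rot":[[0,0,0],[0,0,0],[0,0,0],[0,0,0],[0,0,0]]}' 25 >/dev/null
python3 -m handwheel '{"gripper":[0.6,0.6,0.6,0.6,0.6],"offset":[[0,0,0],[0,0,0],[0,0,0],[0,0,0],[0,0,0]],"rot":[[0,0,0],[0,0,0],[0,0,0],[0,0,0],[0,0,0]]}'
python3 -m handwheel '{"gripper":[0.6,0.6,0.6,0.6,0.6],"offset":[[-10,0,0],[-40,0,0],[-80,0,0],[-105,0,0],[-105,0,0]],"rot":[[0,0,0],[0,0,0],[0,0,0],[0,0,0],[0,0,0]]}' >/dev/null
python3 -m handwheel '{"gripper":[0.6,0.6],"offset":[[0,0,0],[0,0,0]],"rot":[[0,0,0],[0,0,0]]}' >/dev/null
python3 plan.py 536.1 -89.1 80 -16.5
```

```text
time_s: 24.48
ee_pos: [524.6, 385.5, 4.9]
ee_rot: [-122.8, 90.0, 63.9]
force: [-0.5, -0.4, -0.1]
gripper_width: 55.4
std [0.24 0.17 0.42]
t25.42 pos [523.9 385.  108.6] jaw -83.3 tilt 0.14 q6 119 q1 35 F [-0. -0. -1.] w 55.2
offset [9.8, 157.4, 14.4] rot [-22.3, 0.1, -0.0]
offset [9.5, 140.2, 73.0] rot [-22.3, 0.0, 0.0]
offset [9.5, 102.1, 120.7] rot [-22.3, 0.0, 0.0]
```

```bash
python3 -m handwheel '{"gripper":[0.6,0.6,0.6,0.6,0.6],"offset":[[0,31,3],[0,63,6],[0,94,9],[0,126,12],[0,157,14]],"rot":[[-4,0,0],[-9,0,0],[-13,0,0],[-18,0,0],[-22,0,0]]}' >/dev/null
python3 -m handwheel '{"gripper":[0.6,0.6,0.6,0.6,0.6],"offset":[[2,28,15],[4,56,29],[6,84,44],[8,112,58],[10,140,73]],"rot":[[-4,0,0],[-9,0,0],[-13,0,0],[-18,0,0],[-22,0,0]]}' >/dev/null
python3 -m handwheel '{"gripper":[0.6,0.6,0.6,0.6,0.6],"offset":[[4,20,24],[8,41,48],[12,61,72],[16,82,97],[20,102,121]],"rot":[[-4,0,0],[-9,0,0],[-13,0,0],[-18,0,0],[-22,0,0]]}' >/dev/null
python3 -m handwheel '{"gripper":[0.6,0.6,0.6],"offset":[[0,0,0],[0,0,0],[0,0,0]],"rot":[[0,0,0],[0,0,0],[0,0,0]]}' >/dev/null
python3 plan.py 536.1 -89.1 20 -16.5
```

```text
std [0.07 0.27 0.1 ]
t27.27 pos [534.5 -87.3  79.9] jaw -17.3 tilt 0.02 q6 7 q1 -11 F [-0.5 -0.7 -1. ] w 55.1
offset [59.9, 2.1, 1.3] rot [-0.8, -0.0, 0.0]
```

```bash
python3 -m handwheel '{"gripper":[0.6,0.6,0.6,0.6,0.6],"offset":[[20,2.1,1.3],[40,2.1,1.3],[58,2.1,1.3],[58,2.1,1.3],[58,2.1,1.3]],"rot":[[-0.8,0,0],[-0.8,0,0],[-0.8,0,0],[-0.8,0,0],[-0.8,0,0]]}' >/dev/null
python3 -m handwheel '{"gripper":[0.6,0.6,0.6],"offset":[[0,0,0],[0,0,0],[0,0,0]],"rot":[[0,0,0],[0,0,0],[0,0,0]]}' >/dev/null
python3 plan.py 536.1 -89.1 6.9 -16.5
```

```text
std [0.27 0.03 0.35]
t28.28 pos [536.4 -90.1  22.5] jaw -16.5 tilt 0.07 q6 6 q1 -11 F [-0.8 -0.3 -0.2] w 55.9
offset [15.6, -0.6, -0.9] rot [-0.0, -0.0, -0.1]
```

```bash
python3 -m handwheel '{"gripper":[0.6,0.6,0.6,0.6,0.6],"offset":[[5,-0.6,-0.9],[10,-0.6,-0.9],[13,-0.6,-0.9],[15.5,-0.6,-0.9],[15.5,-0.6,-0.9]],"rot":[[0,0,0],[0,0,0],[0,0,0],[0,0,0],[0,0,0]]}' >/dev/null
python3 plan.py 536.1 -89.1 6.9 -16.5
```

```text
std [0.02 0.01 0.01]
t29.05 pos [535.2 -88.9   6.8] jaw -16.5 tilt 0.07 q6 6 q1 -11 F [-1.9  0.5  6.8] w 55.8
offset [-0.1, 0.9, -0.1] rot [-0.0, -0.0, 0.1]
```

```bash
python3 -m handwheel '{"gripper":[0.6,0.6,0.6,0.6,0.6],"offset":[[-1.5,0,0],[-1.5,0.6,0],[-1.5,0.6,0],[-0.2,0.6,0],[-0.2,0.6,0]],"rot":[[0,0,0],[0,0,0],[0,0,0],[0,0,0],[0,0,0]]}'
python3 -m handwheel '{"gripper":[0.25,0.25,0.25,0.25],"offset":[[0,0,0],[0,0,0],[0,0,0],[0,0,0]],"rot":[[0,0,0],[0,0,0],[0,0,0],[0,0,0]]}'
python3 -m handwheel '{"gripper":[0.2,0.2,0,0,0],"offset":[[-10,0,0],[-40,0,0],[-80,0,0],[-80,0,0],[-80,0,0]],"rot":[[0,0,0],[0,0,0],[0,0,0],[0,0,0],[0,0,0]]}' >/dev/null
python3 -m handwheel '{"gripper":[0,0,0,0,0],"offset":[[0,0,40],[0,0,80],[0,0,120],[0,0,160],[0,0,160]],"rot":[[0,0,0],[0,0,0],[0,0,0],[0,0,0],[0,0,0]]}'
python3 - <<'E'
from m import *
im=grab_frame('top');cv2.imwrite('pics/t5.png',cv2.resize(im[110:210,220:380,::-1],None,fx=5,fy=5,interpolation=cv2.INTER_CUBIC))
for o in rects(im.copy(),'top',(18,20,105),(45,110,255),(220,120,310,180),13): print(*o)
E
```

```text
time_s: 29.47
ee_pos: [536.5, -89.2, 6.8]
ee_rot: [112.3, 90.0, 5.8]
force: [-1.0, -0.2, 4.2]
gripper_width: 55.9
time_s: 29.8
ee_pos: [536.2, -89.2, 6.3]
ee_rot: [-97.7, 90.0, 155.8]
force: [-0.6, -0.4, -1.3]
gripper_width: 68.1
time_s: 30.63
ee_pos: [488.5, -248.0, 85.7]
ee_rot: [-25.2, 89.8, -132.0]
force: [0.5, 0.6, 0.2]
gripper_width: 91.4
286.2 154.3 471 cen [539.6 -89.6] LxW [71.9 54.5] yawlong 72.9 mar [539.  -89.2] [72.9 55.8] 73.6
266.7 148.3 177 cen [557.2 -33.9] LxW [55.5 27.3] yawlong 164.2 mar [557.  -33.5] [27.5 55.8] 73.9
248.0 143.8 490 cen [570.6  19.8] LxW [72.9 56.3] yawlong 74.7 mar [570.7  19.6] [73.3 56.6] 73.1
```

View pics/t5.png

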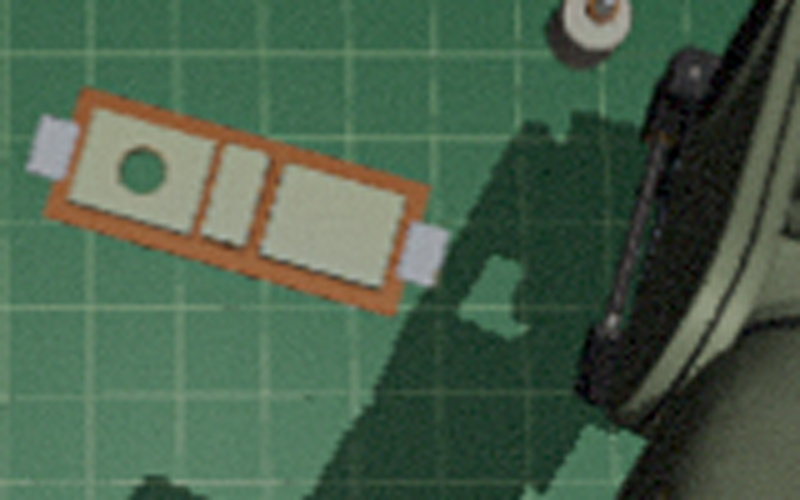

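```bash
python3 plan.py 554.6 -34.8 60 -16.5
```

```text
std [0.68 1.35 0.29]
t31.03 pos [ 490.4 -242.2   85.9] jaw -16.5 tilt 0.09 q6 -11 q1 -27 F [ 0.9  0.4 -0.7] w 91.0
offset [13.0, 1.3, -108.6] rot [-0.0, -0.0, 0.1]
offset [13.0, 1.3, -108.6] rot [-0.0, 0.0, 0.0]
```

```bash
python3 -m handwheel '{"gripper":[0,0,0,0,0],"offset":[[13,1,-42],[13,1,-83],[13,1,-109],[13,1,-109],[13,1,-109]],"rot":[[0,0,0],[0,0,0],[0,0,0],[0,0,0],[0,0,0]]}' >/dev/null
python3 -m handwheel '{"gripper":[0.25,0.25,0.25,0.25,0.25],"offset":[[13,1,-42],[13,1,-83],[13,1,-109],[13,1,-109],[13,1,-109]],"rot":[[0,0,0],[0,0,0],[0,0,0],[0,0,0],[0,0,0]]}' >/dev/null
python3 -m handwheel '{"gripper":[0.25,0.25,0.25],"offset":[[0,0,0],[0,0,0],[0,0,0]],"rot":[[0,0,0],[0,0,0],[0,0,0]]}' >/dev/null
python3 plan.py 554.6 -34.8 20 -16.5
```

```text
std [0.1  0.4  0.03]
t32.47 pos [554.5 -35.   60.6] jaw -16.6 tilt 0.0 q6 12 q1 -5 F [0.3 0.7 0.7] w 68.5
offset [40.6, 0.0, -0.2] rot [-0.1, 0.0, -0.0]
```

```bash
python3 -m handwheel '{"gripper":[0.25,0.25,0.25,0.25,0.25],"offset":[[20,0,0],[40,0,0],[40,0,0],[40,0,0],[40,0,0]],"rot":[[0,0,0],[0,0,0],[0,0,0],[0,0,0],[0,0,0]]}' >/dev/null
python3 -m handwheel '{"gripper":[0.25,0.25,0.25],"offset":[[0,0,0],[0,0,0],[0,0,0]],"rot":[[0,0,0],[0,0,0],[0,0,0]]}' >/dev/null
python3 plan.py 554.6 -34.8 7 -16.5
```

```text
std [0.18 0.02 0.26]
t33.48 pos [554.9 -34.2  20.9] jaw -16.5 tilt 0.04 q6 12 q1 -5 F [0.1 0.4 0.7] w 68.6
offset [13.9, -0.1, 0.7] rot [-0.0, -0.0, -0.0]
```

```bash
python3 -m handwheel '{"gripper":[0.25,0.25,0.25,0.25,0.25],"offset":[[7,0,0.7],[13,0,0.7],[14,0,0.7],[14,0,0.7],[14,0,0.7]],"rot":[[0,0,0],[0,0,0],[0,0,0],[0,0,0],[0,0,0]]}' >/dev/null
python3 -m handwheel '{"gripper":[0.6,0.6,0.6,0.6,0.6],"offset":[[0,0,0],[0,0,0],[0,0,0],[0,0,0],[0,0,0]],"rot":[[0,0,0],[0,0,0],[0,0,0],[0,0,0],[0,0,0]]}' 25
python3 plan.py 554.6 -34.8 7 -16.5
python3 -m handwheel '{"gripper":[0.6,0.6,0.6,0.6,0.6],"offset":[[-4,0,0],[-4,0,0],[-4,0,0],[-4,0,0],[-4,0,0]],"rot":[[0,0,0],[0,0,0],[0,0,0],[0,0,0],[0,0,0]]}'
python3 plan.py 552.3 -36 7 -16.5
```

```text
time_s: 34.32
ee_pos: [554.5, -34.8, 6.6]
ee_rot: [124.1, 90.0, 17.6]
force: [0.0, 0.6, 0.5]
gripper_width: 55.6
std [0.02 0.01 0.02]
t34.67 pos [554.5 -34.8   6.6] jaw -16.5 tilt 0.01 q6 12 q1 -5 F [ 0.4 -0.1 -0.2] w 55.8
offset [-0.4, 0.1, -0.0] rot [-0.0, -0.0, -0.0]
time_s: 35.08
ee_pos: [554.5, -34.8, 10.5]
ee_rot: [-165.3, 90.0, 88.2]
force: [-0.1, -0.2, -0.7]
gripper_width: 56.1
std [0.02 0.01 0.02]
t35.43 pos [554.4 -34.8  10.5] jaw -16.5 tilt 0.01 q6 12 q1 -5 F [-1.  -0.1 -0.5] w 55.8
offset [3.5, -1.7, 1.7] rot [-0.0, -0.0, 0.0]
```

```bash
python3 -m handwheel '{"gripper":[0.6,0.6,0.6,0.6,0.6],"offset":[[0,-1.8,1.7],[0,-1.8,1.7],[2,-1.8,1.7],[3.9,-1.8,1.7],[3.9,-1.8,1.7]],"rot":[[0,0,0],[0,0,0],[0,0,0],[0,0,0],[0,0,0]]}'
python3 plan.py 552.3 -36 6.6 -16.5
python3 -m handwheel '{"gripper":[0.25,0.25,0.25,0.25],"offset":[[0,0,0],[0,0,0],[0,0,0],[0,0,0]],"rot":[[0,0,0],[0,0,0],[0,0,0],[0,0,0]]}'
python3 -m handwheel '{"gripper":[0.2,0.2,0,0,0],"offset":[[-10,0,0],[-40,0,0],[-80,0,0],[-120,0,0],[-120,0,0]],"rot":[[0,0,0],[0,0,0],[0,0,0],[0,0,0],[0,0,0]]}' >/dev/null
python3 - <<'E'
from m import *
# weights: circles in original images
t=cv2.imread('pics/top0.png')[:,:,::-1].copy();s=cv2.imread('pics/side0.png')[:,:,::-1].copy()
for im,n in((t,'top'),(s,'side')):
    m,c,h=blobs(im,(18,110,50),(32,255,255))
    for k in c:
        if cv2.contourArea(k)>60: print(n,'brass',cv2.boundingRect(k),cv2.contourArea(k))
    m,c,h=blobs(im,(0,0,0),(180,255,45),roi=(140,185,180,215) if n=='top' else (185,135,210,162))
    for k in c:
        if cv2.contourArea(k)>60: print(n,'iron',cv2.boundingRect(k),cv2.contourArea(k))
cv2.imwrite('pics/w.png',np.hstack([cv2.resize(t[100:220,140:190,::-1],(250,600),interpolation=cv2.INTER_CUBIC),cv2.resize(s[100:165,180:280,::-1],None,fx=5,fy=600/65,interpolation=cv2.INTER_CUBIC)]))
E
```

```text
time_s: 35.85
ee_pos: [552.3, -36.0, 6.6]
ee_rot: [141.5, 90.0, 35.0]
force: [0.2, -0.0, 2.1]
gripper_width: 55.8
std [0.01 0.01 0.01]
t36.20 pos [552.3 -36.    6.6] jaw -16.5 tilt 0.0 q6 12 q1 -5 F [-0.5 -0.7  0.1] w 55.5
offset [-0.0, -0.0, 0.0] rot [-0.0, -0.0, -0.0]
time_s: 36.53
ee_pos: [552.2, -35.9, 6.6]
ee_rot: [-111.4, 90.0, 142.1]
force: [-0.3, 0.2, 0.8]
gripper_width: 68.4
top brass (34, 137, 36, 73) 166.0
top brass (159, 109, 16, 17) 175.0
top brass (346, 44, 17, 17) 120.0
top brass (162, 0, 54, 11) 190.5
top iron (149, 193, 18, 16) 202.0
side brass (254, 111, 13, 18) 143.5
```

View pics/w.png

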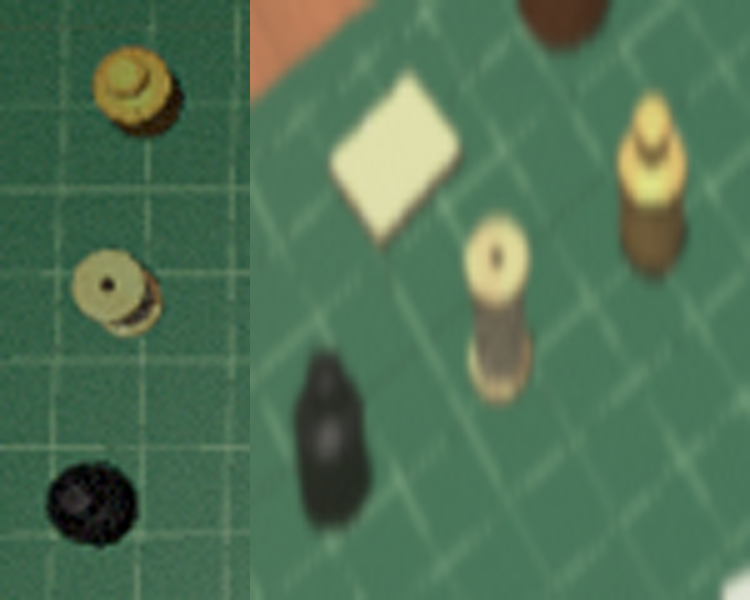

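Run:
```python
from m import *
im=grab_frame('top')
for o in rects(im.copy(),'top',(18,20,105),(45,110,255),(220,120,310,180),13): print(*o)
print('brass',plane('top',[[166.6,117.0]],39),plane('top',[[163.0+2,114.7]],61), 'side', plane('side',[[260.2,118]],39))
print('iron sil',plane('top',[[158,200.7]],21),'knob',plane('top',[[155.4,199.4]],58), 'side mid',plane('side',[[196.2,148]],30))
for n,u,v in(('spool',161.7,157),('jar',110,99)): print(n,plane('top',[[u,v]],53 if n=='spool' else 88))
```

```text
301.8 142.6 129 cen [ 573.9 -135.1] LxW [38.6 30.7] yawlong 63.9 mar [ 575.8 -132.2] [45.  34.4] 62.8
244.1 150.2 113 cen [551.7  31.1] LxW [78.2 11.7] yawlong 175.2 mar [551.1  31.1] [12.6 85.2] 86.1
255.9 138.0 125 cen [587.4  -3.1] LxW [36.3 30.1] yawlong 106.3 mar [586.   -4.7] [37.4 32.4] 89.9
238.1 145.5 176 cen [565.7  48.1] LxW [123.1  14.1] yawlong 174.5 mar [572.4  50. ] [ 18.1 138.4] 86.1
brass [[642.8402724  249.28437604  39.        ]] [[642.47933127 248.68905042  61.        ]] side [[642.78123586 248.49933024  39.        ]]
iron sil [[407.31813053 272.04441648  21.        ]] knob [[407.80630581 269.72928592  58.        ]] side mid [[405.40700458 265.17506639  30.        ]]
spool [[525.0302048  256.58003587  53.        ]]
jar [[679.661832   394.27855816  88.        ]]
```

```bash
python3 plan.py 640.4 249.3 100 -16.5
```

```text
std [1.46 0.12 2.3 ]
t37.35 pos [552.2 -35.9 127. ] jaw -16.5 tilt 0.02 q6 12 q1 -5 F [-0.6  1.  -0.3] w 91.2
offset [13.5, 1.8, -149.3] rot [-0.0, -0.0, -0.0]
offset [13.5, 1.8, -149.3] rot [-0.0, 0.0, 0.0]
```

```bash
python3 -m handwheel '{"gripper":[0,0,0,0,0],"offset":[[14,2,-149],[14,2,-149],[14,2,-149],[14,2,-149],[14,2,-149]],"rot":[[0,0,0],[0,0,0],[0,0,0],[0,0,0],[0,0,0]]}' >/dev/null
python3 -m handwheel '{"gripper":[0,0,0,0,0],"offset":[[14,2,-149],[14,2,-149],[14,2,-149],[14,2,-149],[14,2,-149]],"rot":[[0,0,0],[0,0,0],[0,0,0],[0,0,0],[0,0,0]]}' >/dev/null
python3 -m handwheel '{"gripper":[0,0],"offset":[[0,0,0],[0,0,0]],"rot":[[0,0,0],[0,0,0]]}' >/dev/null
python3 - <<'E'
from m import *
im=grab_frame('top');cv2.imwrite('pics/t6.png',cv2.resize(im[120:180,220:315,::-1],None,fx=8,fy=8,interpolation=cv2.INTER_CUBIC))
for o in rects(im.copy(),'top',(18,20,105),(45,110,255),(220,120,310,180),13): print(*o)
E
python3 plan.py 640.4 249.3 60 -16.5
```

```text
286.3 154.4 473 cen [539.3 -89.6] LxW [72.3 54.9] yawlong 73.5 mar [538.8 -89.5] [73.3 55.9] 74.3
267.1 148.7 171 cen [556.  -34.9] LxW [54.4 26.6] yawlong 164.0 mar [555.1 -34.5] [26.6 55.8] 73.0
248.0 143.7 488 cen [570.8  19.6] LxW [72.7 56.6] yawlong 74.1 mar [571.   19.5] [73.  56.7] 73.6
std [0.19 0.41 0.27]
t38.75 pos [640.7 247.3  98.8] jaw -16.6 tilt 0.02 q6 37 q1 20 F [0.6 0.3 0.1] w 91.1
offset [38.8, -0.8, -1.9] rot [-0.1, 0.0, 0.0]
```

View pics/t6.png

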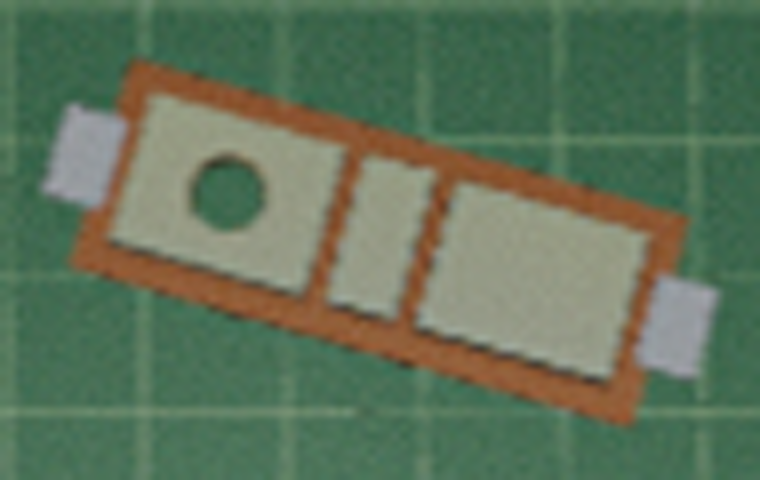

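```bash
python3 -m handwheel '{"gripper":[0,0,0,0,0],"offset":[[25,-0.8,-1.9],[50,-0.8,-1.9],[70,-0.8,-1.9],[84,-0.8,-1.9],[84,-0.8,-1.9]],"rot":[[0,0,0],[0,0,0],[0,0,0],[0,0,0],[0,0,0]]}' >/dev/null
python3 -m handwheel '{"gripper":[0,0,0],"offset":[[0,0,0],[0,0,0],[0,0,0]],"rot":[[0,0,0],[0,0,0],[0,0,0]]}' >/dev/null
python3 plan.py 640.4 249.3 8 -16.5
```

```text
std [0.34 0.11 0.46]
t39.77 pos [641.1 250.9  15.7] jaw -16.5 tilt 0.11 q6 37 q1 20 F [-0.1 -0.1  0. ] w 91.1
offset [7.7, -0.2, 1.7] rot [-0.0, -0.1, -0.1]
```

```bash
python3 -m handwheel '{"gripper":[0,0,0,0,0],"offset":[[7.5,0,1.7],[7.5,0,1.7],[7.5,0,1.7],[7.5,0,1.7],[7.5,0,1.7]],"rot":[[0,0,0],[0,0,0],[0,0,0],[0,0,0],[0,0,0]]}' >/dev/null
python3 -m handwheel '{"gripper":[0.3,0.4,0.4,0.4,0.6],"offset":[[0,0,0],[0,0,0],[0,0,0],[0,0,0],[0,0,0]],"rot":[[0,0,0],[0,0,0],[0,0,0],[0,0,0],[0,0,0]]}' 35 >/dev/null
python3 -m handwheel '{"gripper":[0.7,0.7,0.7,0.7,0.7],"offset":[[0,0,0],[0,0,0],[0,0,0],[0,0,0],[0,0,0]],"rot":[[0,0,0],[0,0,0],[0,0,0],[0,0,0],[0,0,0]]}' 35
python3 plan.py 640.4 249.3 110 -16.5
```

```text
time_s: 41.02
ee_pos: [640.5, 249.0, 7.2]
ee_rot: [117.1, 89.9, 10.6]
force: [1.7, -0.1, -0.7]
gripper_width: 43.0
std [0.03 0.01 0.01]
t41.37 pos [640.5 249.    7.2] jaw -16.5 tilt 0.05 q6 37 q1 20 F [ 1.9 -0.1 -1.4] w 43.4
offset [-102.8, -0.1, -0.3] rot [-0.0, -0.0, -0.0]
```

```bash
python3 -m handwheel '{"gripper":[0.7,0.7,0.7,0.7,0.7],"offset":[[-5,0,0],[-25,0,0],[-50,0,0],[-75,0,0],[-95,0,0]],"rot":[[0,0,0],[0,0,0],[0,0,0],[0,0,0],[0,0,0]]}'
python3 -m handwheel '{"gripper":[0.7,0.7],"offset":[[0,0,0],[0,0,0]],"rot":[[0,0,0],[0,0,0]]}' >/dev/null
python3 plan.py 568.5 20.2 60 -16.5
```

```text
time_s: 41.78
ee_pos: [638.8, 249.0, 102.9]
ee_rot: [-66.6, 89.8, -173.1]
force: [0.2, 0.2, -4.8]
gripper_width: 43.2
std [0.48 0.2  0.85]
t42.30 pos [638.8 248.7 100.3] jaw -16.5 tilt 0.21 q6 37 q1 20 F [-0.6 -0.2 -5.5] w 43.0
offset [20.4, -1.2, 119.5] rot [-0.0, 0.1, 0.2]
offset [20.2, -1.2, 119.5] rot [-0.0, 0.0, 0.0]
```

```bash
python3 -m handwheel '{"gripper":[0.7,0.7,0.7,0.7,0.7],"offset":[[3,0,20],[7,0,45],[11,-1,70],[15,-1,95],[20,-1,120]],"rot":[[0,0,0],[0,0,0],[0,0,0],[0,0,0],[0,0,0]]}' >/dev/null
python3 -m handwheel '{"gripper":[0.7,0.7,0.7,0.7,0.7],"offset":[[4,0,25],[8,0,50],[12,-1,75],[16,-1,100],[20,-1,119]],"rot":[[0,0,0],[0,0,0],[0,0,0],[0,0,0],[0,0,0]]}' >/dev/null
python3 -m handwheel '{"gripper":[0.7,0.7,0.7],"offset":[[0,0,0],[0,0,0],[0,0,0]],"rot":[[0,0,0],[0,0,0],[0,0,0]]}' >/dev/null
python3 - <<'E'
from h import *
im=grab_frame('side');cv2.imwrite('pics/s7.png',cv2.resize(im[100:250,220:360,::-1],None,fx=4,fy=4,interpolation=cv2.INTER_CUBIC))
E
python3 plan.py 568.5 20.2 30 -16.5
```

```text
std [0.2  0.15 0.07]
t43.78 pos [570.6  21.2  62.3] jaw -16.5 tilt 0.04 q6 17 q1 1 F [-0.6 -0.1 -4.7] w 43.0
offset [32.3, -1.8, 1.6] rot [0.0, -0.0, -0.0]
```

View pics/s7.png

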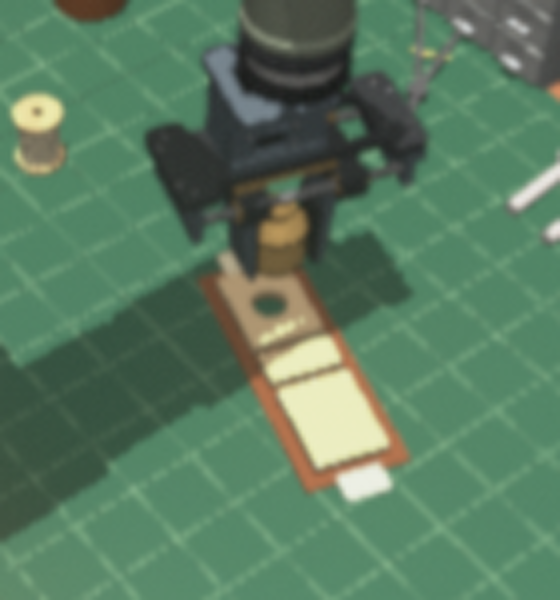

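```bash
python3 -m handwheel '{"gripper":[0.7,0.7,0.7,0.7,0.7],"offset":[[10,-1.8,1.6],[20,-1.8,1.6],[30,-1.8,1.6],[34,-1.8,1.6],[34,-1.8,1.6]],"rot":[[0,0,0],[0,0,0],[0,0,0],[0,0,0],[0,0,0]]}' >/dev/null
python3 -m handwheel '{"gripper":[0.7,0.7,0.7],"offset":[[0,0,0],[0,0,0],[0,0,0]],"rot":[[0,0,0],[0,0,0],[0,0,0]]}' >/dev/null
python3 plan.py 568.5 20.2 18 -16.5
```

```text
std [0.15 0.01 0.11]
t44.80 pos [568.3  19.5  28.5] jaw -16.5 tilt 0.05 q6 17 q1 1 F [-0.7 -0.2 -4.6] w 43.1
offset [10.5, -0.1, -0.8] rot [-0.0, -0.0, -0.0]
```

```bash
python3 -m handwheel '{"gripper":[0.7,0.7,0.7,0.7,0.7],"offset":[[3,0,-0.7],[6,0,-0.7],[8,0,-0.7],[9,0,-0.7],[9,0,-0.7]],"rot":[[0,0,0],[0,0,0],[0,0,0],[0,0,0],[0,0,0]]}' >/dev/null
python3 plan.py 568.5 20.2 17.2 -16.5
```

```text
std [0.15 0.01 0.21]
t45.57 pos [568.3  20.1  19.1] jaw -16.5 tilt 0.01 q6 17 q1 1 F [-0.  -0.6 -4.8] w 42.6
offset [1.9, 0.2, -0.1] rot [-0.0, -0.0, 0.0]
```

```bash
python3 -m handwheel '{"gripper":[0.7,0.7,0.7,0.7,0.7],"offset":[[0.5,0,0],[1,0,0],[1.4,0,0],[1.6,0,0],[1.6,0,0]],"rot":[[0,0,0],[0,0,0],[0,0,0],[0,0,0],[0,0,0]]}'
python3 plan.py 568.5 20.2 17.2 -16.5
```

```text
time_s: 45.98
ee_pos: [568.2, 20.1, 17.5]
ee_rot: [-104.8, 90.0, 148.7]
force: [0.6, -0.3, -4.4]
gripper_width: 42.9
std [0.03 0.   0.03]
t46.33 pos [568.3  20.1  17.5] jaw -16.5 tilt 0.0 q6 17 q1 1 F [ 0.5 -0.3 -5.3] w 43.0
offset [0.3, 0.2, -0.1] rot [-0.0, -0.0, 0.0]
```

Not touching yet; step down in 0.3 mm until the force drops.

```bash
python3 -m handwheel '{"gripper":[0.7,0.7,0.7],"offset":[[0.4,0,0],[0.4,0,0],[0.4,0,0]],"rot":[[0,0,0],[0,0,0],[0,0,0]]}' | grep -E 'pos|force'
python3 -m handwheel '{"gripper":[0.7,0.7,0.7],"offset":[[0.3,0,0],[0.3,0,0],[0.3,0,0]],"rot":[[0,0,0],[0,0,0],[0,0,0]]}'| grep -E 'pos|force'
```

```text
ee_pos: [568.3, 20.1, 17.2]
force: [-0.1, -0.7, -4.0]
ee_pos: [568.4, 20.1, 17.2]
force: [-0.4, 0.8, -1.2]
```

Contact. Open slowly and back off.

```bash
python3 -m handwheel '{"gripper":[0.7,0.7,0.7],"offset":[[0.2,0,0],[0.2,0,0],[0.2,0,0]],"rot":[[0,0,0],[0,0,0],[0,0,0]]}'| grep -E 'pos|force'
python3 -m handwheel '{"gripper":[0.35,0.3,0.2,0.2,0.2],"offset":[[0,0,0],[0,0,0],[0,0,0],[0,0,0],[0,0,0]],"rot":[[0,0,0],[0,0,0],[0,0,0],[0,0,0],[0,0,0]]}'
python3 -m handwheel '{"gripper":[0.2,0.2,0.2,0.1,0],"offset":[[-15,0,0],[-40,0,0],[-70,0,0],[-95,0,0],[-95,0,0]],"rot":[[0,0,0],[0,0,0],[0,0,0],[0,0,0],[0,0,0]]}' >/dev/null
python3 plan.py 405.2 271.2 100 -16.5
```

```text
ee_pos: [568.4, 20.1, 17.2]
force: [-2.9, -0.3, 3.6]
time_s: 47.5
ee_pos: [568.5, 20.1, 16.6]
ee_rot: [121.1, 90.0, 14.6]
force: [-0.2, 1.1, 0.1]
gripper_width: 72.1
std [1.61 0.03 2.3 ]
t48.27 pos [568.6  20.1 112.1] jaw -16.5 tilt 0.07 q6 17 q1 1 F [-0.2  0.3 -0.4] w 91.0
offset [6.0, -114.0, -97.2] rot [-0.0, -0.0, -0.1]
offset [6.0, -114.0, -97.2] rot [-0.0, 0.0, 0.0]
```

```bash
python3 -m handwheel '{"gripper":[0,0,0,0,0],"offset":[[6,-114,-97],[6,-114,-97],[6,-114,-97],[6,-114,-97],[6,-114,-97]],"rot":[[0,0,0],[0,0,0],[0,0,0],[0,0,0],[0,0,0]]}' >/dev/null
python3 -m handwheel '{"gripper":[0,0,0,0,0],"offset":[[6,-114,-97],[6,-114,-97],[6,-114,-97],[6,-114,-97],[6,-114,-97]],"rot":[[0,0,0],[0,0,0],[0,0,0],[0,0,0],[0,0,0]]}' >/dev/null
python3 -m handwheel '{"gripper":[0,0],"offset":[[0,0,0],[0,0,0]],"rot":[[0,0,0],[0,0,0]]}' >/dev/null
python3 - <<'E'
from m import *
im=grab_frame('top');cv2.imwrite('pics/t8.png',cv2.resize(im[110:190,210:330,::-1],None,fx=6,fy=6,interpolation=cv2.INTER_CUBIC))
m,c,h=blobs(im,(18,110,50),(32,255,255),roi=(230,125,270,165))
for k in c:
    if cv2.contourArea(k)>60: b=cv2.boundingRect(k); print(b,plane('top',[[b[0]+(b[2]-1)/2,b[1]+(b[3]-1)/2]],49))
im=grab_frame('side');cv2.imwrite('pics/s8.png',cv2.resize(im[110:250,180:330,::-1],None,fx=4,fy=4,interpolation=cv2.INTER_CUBIC))
E
python3 plan.py 405.2 271.2 60 -16.5
```

```text
(240, 133, 15, 17) [[569.7911535   22.13460732  49.        ]]
std [0.2  0.24 0.07]
t49.72 pos [405.4 270.2  99.6] jaw -16.6 tilt 0.01 q6 49 q1 32 F [-0.3  1.6  0.5] w 91.3
offset [39.6, -0.5, -0.9] rot [-0.1, 0.0, -0.0]
```

View pics/t8.png

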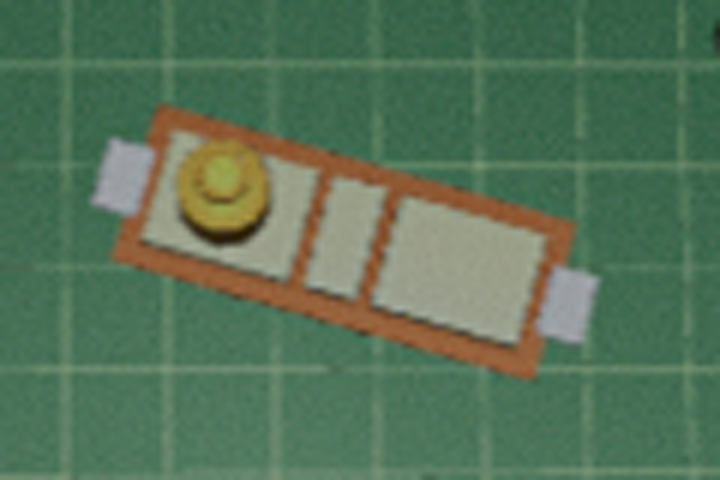

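View pics/s8.png

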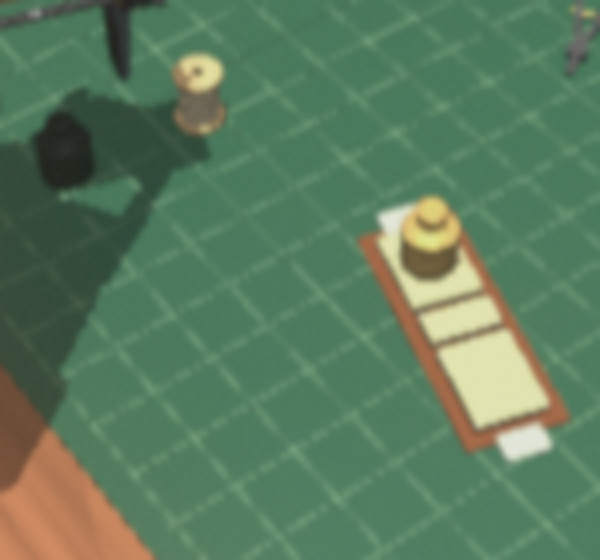

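Run:
```python
from m import *
for p in((407.5,271),):
    for z in(3,21,39,61): print(z,proj('side',[[*p,z]]).round(1),proj('top',[[*p,z]]).round(1))
print('brass exp on board',proj('top',[[570.9,19.6,49],[570.9,19.6,71]]).round(1),proj('side',[[570.9,19.6,49],[570.9,19.6,71]]).round(1))
s=cv2.imread('pics/side0.png'); g=s[130:166,184:212].max(2)
m=(g<60).astype(np.uint8); c,_=cv2.findContours(m,cv2.RETR_EXTERNAL,cv2.CHAIN_APPROX_NONE); k=max(c,key=cv2.contourArea); b=cv2.boundingRect(k); print('iron side',b[0]+184,b[1]+130,b[2:])
t=cv2.imread('pics/top0.png'); g=t[180:220,140:180].max(2); m=(g<45).astype(np.uint8)
c,_=cv2.findContours(m,cv2.RETR_EXTERNAL,cv2.CHAIN_APPROX_NONE); k=max(c,key=cv2.contourArea); print('top',np.array(cv2.minEnclosingCircle(k)[0])+[140,180],cv2.minEnclosingCircle(k)[1],cv2.boundingRect(k))
P=lambda z,n:proj(n,np.c_[407.5+22*np.cos(np.arange(36)/5.73),271+22*np.sin(np.arange(36)/5.73),np.full(36,z)])
for n in('top','side'):
    A=np.vstack([P(3,n),P(39,n)]);print(n,'exp bbox',A.min(0).round(1),A.max(0).round(1))
```

```text
3 [[196.8 152.7]] [[160.  201.1]]
21 [[196.1 148.7]] [[158.4 200.6]]
39 [[195.5 144.6]] [[156.7 200.1]]
61 [[194.6 139.5]] [[154.6 199.4]]
brass exp on board [[247.9 140.6]
 [247.8 138.6]] [[288.  167.3]
 [288.4 162.2]]
iron side 190 139 (14, 18)
top [157.6764698 200.5      ] 8.690966606140137 (9, 13, 18, 16)
top exp bbox [148.8 192.1] [167.7 208.9]
side exp bbox [188.4 139.6] [203.7 157.7]
```

```bash
python3 plan.py 405.2 272.5 8 -16.5;python3 -m handwheel '{"gripper":[0,0,0,0,0],"offset":[[25,-0.9,-2.5],[50,-0.9,-2.5],[70,-0.9,-2.5],[84,-0.9,-2.5],[84,-0.9,-2.5]],"rot":[[0,0,0],[0,0,0],[0,0,0],[0,0,0],[0,0,0]]}' >/dev/null
python3 -m handwheel '{"gripper":[0,0,0],"offset":[[0,0,0],[0,0,0],[0,0,0]],"rot":[[0,0,0],[0,0,0],[0,0,0]]}' >/dev/null
python3 plan.py 405.2 272.5 8 -16.5
```

```text
std [0.1  0.12 0.01]
t50.07 pos [404.9 270.8  99.7] jaw -16.5 tilt 0.01 q6 49 q1 32 F [0.5 0.4 0.3] w 91.3
offset [91.7, -0.2, -1.7] rot [-0.0, -0.0, -0.0]
std [0.25 0.17 0.3 ]
t51.08 pos [405.1 273.9  16.4] jaw -16.5 tilt 0.1 q6 49 q1 33 F [ 0.6 -0.6  0.5] w 91.4
offset [8.4, 0.5, 1.3] rot [-0.0, -0.1, -0.1]
```

```bash
python3 -m handwheel '{"gripper":[0,0,0,0,0],"offset":[[8,0.5,1.3],[8,0.5,1.3],[8,0.5,1.3],[8,0.5,1.3],[8,0.5,1.3]],"rot":[[0,0,0],[0,0,0],[0,0,0],[0,0,0],[0,0,0]]}' >/dev/null
python3 -m handwheel '{"gripper":[0.3,0.4,0.4,0.4,0.6],"offset":[[0,0,0],[0,0,0],[0,0,0],[0,0,0],[0,0,0]],"rot":[[0,0,0],[0,0,0],[0,0,0],[0,0,0],[0,0,0]]}' 35 >/dev/null
python3 -m handwheel '{"gripper":[0.7,0.7,0.7,0.7,0.7],"offset":[[0,0,0],[0,0,0],[0,0,0],[0,0,0],[0,0,0]],"rot":[[0,0,0],[0,0,0],[0,0,0],[0,0,0],[0,0,0]]}' 35
python3 -m handwheel '{"gripper":[0.7,0.7,0.7,0.7,0.7],"offset":[[-5,0,0],[-25,0,0],[-50,0,0],[-75,0,0],[-95,0,0]],"rot":[[0,0,0],[0,0,0],[0,0,0],[0,0,0],[0,0,0]]}'
python3 -m handwheel '{"gripper":[0.7,0.7],"offset":[[0,0,0],[0,0,0]],"rot":[[0,0,0],[0,0,0]]}' >/dev/null
python3 plan.py 536.2 -89.2 80 -16.5
```

```text
time_s: 52.33
ee_pos: [404.9, 272.2, 7.7]
ee_rot: [126.8, 90.0, 20.3]
force: [1.1, -0.7, -0.1]
gripper_width: 43.3
time_s: 52.75
ee_pos: [404.1, 271.9, 103.7]
ee_rot: [-55.8, 89.9, -162.3]
force: [-0.4, -0.9, -5.0]
gripper_width: 43.0
std [0.42 0.27 0.6 ]
t53.27 pos [403.7 271.6 101.4] jaw -16.5 tilt 0.16 q6 49 q1 33 F [-0.5  0.7 -4.9] w 43.1
offset [7.2, 76.5, 102.7] rot [-0.0, 0.1, 0.1]
offset [7.1, 76.5, 102.8] rot [-0.0, 0.0, 0.0]
offset [7.1, 76.5, 102.8] rot [-0.0, 0.0, 0.0]
```

```bash
python3 -m handwheel '{"gripper":[0.7,0.7,0.7,0.7,0.7],"offset":[[0,12,16],[0,28,37],[0,44,59],[0,60,81],[0,76,103]],"rot":[[0,0,0],[0,0,0],[0,0,0],[0,0,0],[0,0,0]]}' >/dev/null
python3 -m handwheel '{"gripper":[0.7,0.7,0.7,0.7,0.7],"offset":[[0,15,21],[0,31,41],[0,46,62],[0,61,82],[0,76,103]],"rot":[[0,0,0],[0,0,0],[0,0,0],[0,0,0],[0,0,0]]}' >/dev/null
python3 -m handwheel '{"gripper":[0.7,0.7,0.7,0.7,0.7],"offset":[[4,16,22],[8,32,44],[12,48,66],[16,64,86],[20,77,103]],"rot":[[0,0,0],[0,0,0],[0,0,0],[0,0,0],[0,0,0]]}' >/dev/null
python3 -m handwheel '{"gripper":[0.7,0.7,0.7],"offset":[[0,0,0],[0,0,0],[0,0,0]],"rot":[[0,0,0],[0,0,0],[0,0,0]]}' >/dev/null
python3 plan.py 536.2 -89.2 35 -16.5
```

```text
std [0.22 0.17 0.28]
t55.12 pos [536.2 -88.5  82.6] jaw -16.5 tilt 0.03 q6 6 q1 -11 F [ 0.1  0.2 -5.9] w 42.7
offset [47.6, 0.3, 0.7] rot [0.0, -0.0, 0.0]
```

```bash
python3 -m handwheel '{"gripper":[0.7,0.7,0.7,0.7,0.7],"offset":[[12,0.3,0.7],[26,0.3,0.7],[40,0.3,0.7],[50,0.3,0.7],[54,0.3,0.7]],"rot":[[0,0,0],[0,0,0],[0,0,0],[0,0,0],[0,0,0]]}' >/dev/null
python3 -m handwheel '{"gripper":[0.7,0.7,0.7],"offset":[[0,0,0],[0,0,0],[0,0,0]],"rot":[[0,0,0],[0,0,0],[0,0,0]]}' >/dev/null
python3 plan.py 536.2 -89.2 18.7 -16.5
```

```text
std [0.23 0.03 0.19]
t56.13 pos [537.1 -90.   29.2] jaw -16.5 tilt 0.07 q6 6 q1 -11 F [ 0.1  0.5 -5.8] w 43.3
offset [10.5, -1.1, -0.5] rot [-0.0, -0.0, -0.1]
```

```bash
python3 -m handwheel '{"gripper":[0.7,0.7,0.7,0.7,0.7],"offset":[[3,-1,-0.5],[6,-1,-0.5],[8,-1,-0.5],[9,-1,-0.5],[9,-1,-0.5]],"rot":[[0,0,0],[0,0,0],[0,0,0],[0,0,0],[0,0,0]]}' >/dev/null
python3 plan.py 536.2 -89.2 18 -16.5
```

```text
std [0.14 0.02 0.2 ]
t56.90 pos [535.8 -89.2  19.6] jaw -16.5 tilt 0.01 q6 6 q1 -11 F [-0.3  0.6 -4.7] w 43.1
offset [1.6, 0.4, -0.1] rot [-0.0, -0.0, 0.0]
```

```bash
python3 -m handwheel '{"gripper":[0.7,0.7,0.7,0.7,0.7],"offset":[[0.5,0.3,0],[1,0.3,0],[1.3,0.3,0],[1.6,0.3,0],[1.6,0.3,0]],"rot":[[0,0,0],[0,0,0],[0,0,0],[0,0,0],[0,0,0]]}'| grep -E 'pos|force'
python3 -m handwheel '{"gripper":[0.7,0.7,0.7],"offset":[[0.3,0,0],[0.3,0,0],[0.3,0,0]],"rot":[[0,0,0],[0,0,0],[0,0,0]]}' | grep -E 'pos|force'
```

```text
ee_pos: [536.0, -89.2, 18.0]
force: [-0.1, 0.1, -5.5]
ee_pos: [536.1, -89.2, 17.7]
force: [0.4, -0.6, -5.8]
```

```bash
python3 -m handwheel '{"gripper":[0.7,0.7,0.7],"offset":[[0.3,0,0],[0.3,0,0],[0.3,0,0]],"rot":[[0,0,0],[0,0,0],[0,0,0]]}'| grep -E 'pos|force'
```

```text
ee_pos: [536.1, -89.2, 17.7]
force: [-0.9, 0.2, -1.9]
```

```bash
python3 -m handwheel '{"gripper":[0.7,0.7,0.7],"offset":[[0.2,0,0],[0.2,0,0],[0.2,0,0]],"rot":[[0,0,0],[0,0,0],[0,0,0]]}'| grep -E 'pos|force'
python3 -m handwheel '{"gripper":[0.35,0.3,0.2,0.2,0.2],"offset":[[0,0,0],[0,0,0],[0,0,0],[0,0,0],[0,0,0]],"rot":[[0,0,0],[0,0,0],[0,0,0],[0,0,0],[0,0,0]]}'| grep -E 'pos|force|wid'
python3 -m handwheel '{"gripper":[0.2,0.2,0.2,0.1,0],"offset":[[-15,0,0],[-40,0,0],[-70,0,0],[-100,0,0],[-110,0,0]],"rot":[[0,0,0],[0,0,0],[0,0,0],[0,0,0],[0,0,0]]}' >/dev/null
python3 -m handwheel '{"gripper":[0,0,0,0,0],"offset":[[0,0,40],[0,0,80],[0,0,120],[0,0,160],[0,0,160]],"rot":[[0,0,0],[0,0,0],[0,0,0],[0,0,0],[0,0,0]]}' >/dev/null
python3 -m handwheel '{"gripper":[0,0,0],"offset":[[0,50,0],[0,80,0],[0,80,0]],"rot":[[0,0,0],[0,0,0],[0,0,0]]}'
python3 - <<'E'
from m import *
im=grab_frame('top');cv2.imwrite('pics/t9f.png',im[:,:,::-1]);cv2.imwrite('pics/t9.png',cv2.resize(im[110:190,210:330,::-1],None,fx=6,fy=6,interpolation=cv2.INTER_CUBIC))
im=grab_frame('side');cv2.imwrite('pics/s9f.png',im[:,:,::-1]);cv2.imwrite('pics/s9.png',cv2.resize(im[130:250,240:360,::-1],None,fx=5,fy=5,interpolation=cv2.INTER_CUBIC))
E
```

```text
ee_pos: [536.1, -89.2, 17.7]
force: [-1.7, -0.2, 2.5]
ee_pos: [536.4, -89.3, 17.2]
force: [-0.6, 1.0, -1.1]
gripper_width: 72.5
time_s: 59.57
ee_pos: [573.2, -267.4, 126.1]
ee_rot: [89.2, 89.7, -17.3]
force: [1.1, 1.0, -0.0]
gripper_width: 90.8
```

View pics/t9.png

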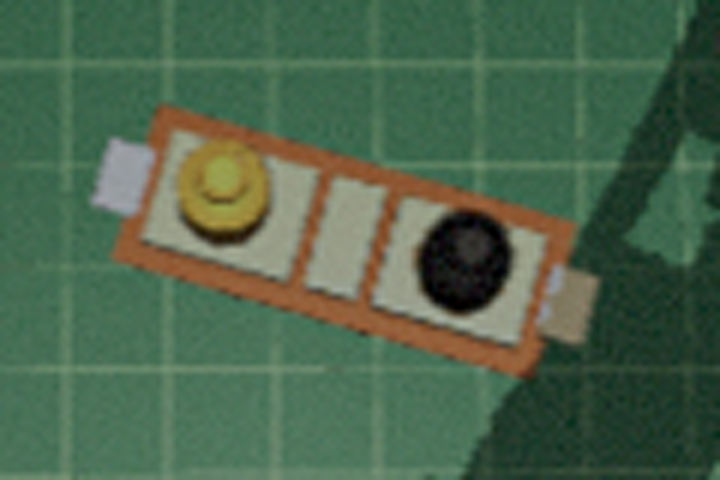

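View pics/s9.png

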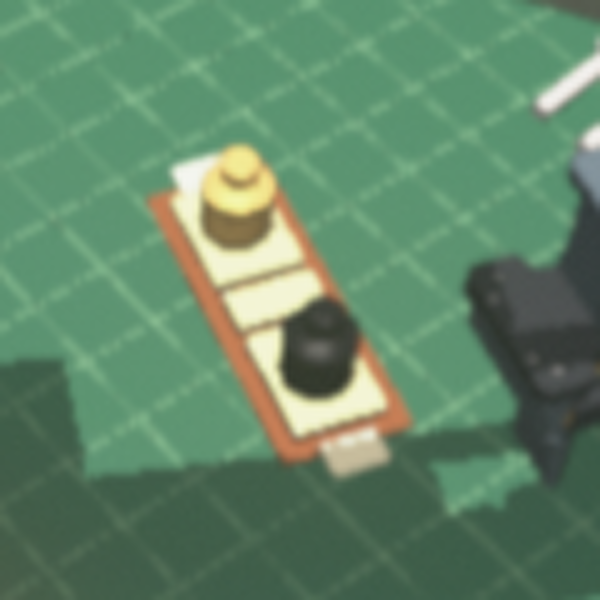

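View pics/s9f.png

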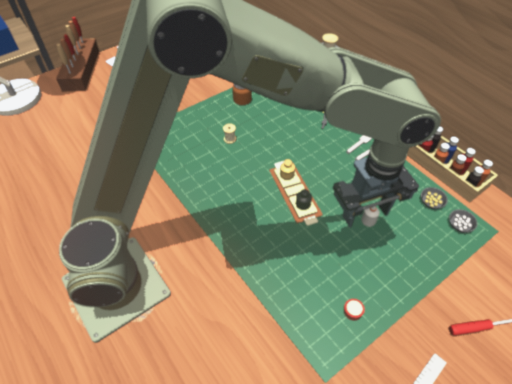

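```bash
python3 - <<'E'
from m import *
def exp(p,n,z0,z1):
    a=np.arange(72)/11.46;A=np.vstack([proj(n,np.c_[p[0]+22*np.cos(a),p[1]+22*np.sin(a),np.full(72,z)]) for z in(z0,z1)]);return (A.min(0)+A.max(0))/2
for n in('top','side'):
    im=cv2.imread(f'pics/{n}9f.png' if 0 else f'pics/{n[0]}9f.png')[:,:,::-1].copy()
    roi=(275,140,300,170) if n=='top' else (294,186,318,216)
    g=im.max(2);m=np.zeros_like(g);m[roi[1]:roi[3],roi[0]:roi[2]]=(g<65)[roi[1]:roi[3],roi[0]:roi[2]]
    c=cv2.findContours(m,cv2.RETR_EXTERNAL,cv2.CHAIN_APPROX_NONE)[0];k=max(c,key=cv2.contourArea);b=cv2.boundingRect(k)
    print(n,'iron',b,b[0]+(b[2]-1)/2,b[1]+(b[3]-1)/2,'exp',exp((538.9,-89.4),n,13,49))
    roi=(236,128,260,156) if n=='top' else (278,155,298,182)
    h=cv2.cvtColor(im,cv2.COLOR_RGB2HSV);mm=((h[:,:,0]>14)&(h[:,:,0]<27)&(h[:,:,1]>120)).astype(np.uint8);m[:]=0
    m[roi[1]:roi[3],roi[0]:roi[2]]=mm[roi[1]:roi[3],roi[0]:roi[2]]
    c=cv2.findContours(m,cv2.RETR_EXTERNAL,cv2.CHAIN_APPROX_NONE)[0];k=max(c,key=cv2.contourArea);b=cv2.boundingRect(k)
    print(n,'brass',b,b[0]+(b[2]-1)/2,b[1]+(b[3]-1)/2,'exp',exp((570.9,19.6),n,13,49))
t=cv2.imread('pics/t9f.png')[:,:,::-1].copy()
for o in rects(t,'top',(18,20,105),(45,75,255),(258,135,278,165),13): print(*o)
for nme,u0,v0 in(('t',0,0),):
    pass
E
python3 -c "
import cv2,numpy as np
a=cv2.imread('pics/top0.png').astype(int);b=cv2.imread('pics/t9f.png').astype(int)
d=cv2.resize(np.hstack([a[80:215,90:190],b[80:215,90:190]]).astype(np.uint8),None,fx=3.5,fy=3.5);cv2.imwrite('pics/cmp.png',d)"
```

```text
top iron (280, 145, 15, 17) 287.0 153.0 exp [286.89741647 153.07079715]
top brass (240, 133, 15, 17) 247.0 141.0 exp [247.91198375 142.02606075]
side iron (297, 200, 12, 9) 302.5 204.0 exp [303.64989638 199.91172751]
side brass (289, 164, 3, 3) 290.0 165.0 exp [287.66777875 171.35004569]
275.5 153.8 62 cen [541.1 -58.7] LxW [47.4 11.8] yawlong 172.5 mar [546.4 -56.1] [14.3 52.6] 89.3
267.1 149.0 170 cen [555.2 -34.8] LxW [54.5 26.3] yawlong 162.7 mar [554.8 -34.7] [26.1 55.4] 73.2
```

View pics/cmp.png

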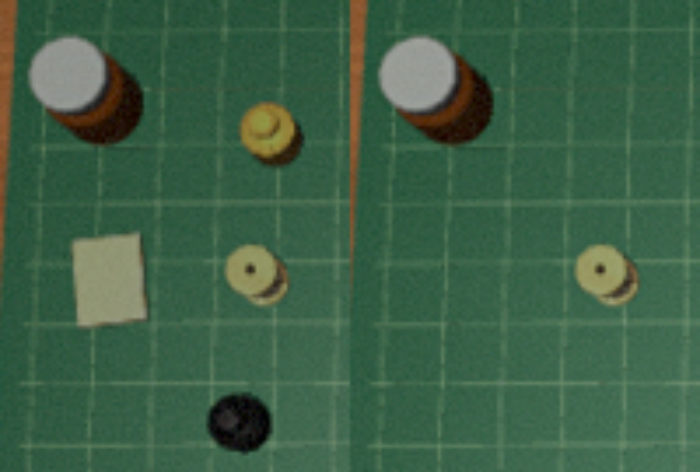

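```bash
python3 -m handwheel '{"gripper":[0,0,0],"offset":[[-30,0,0],[-40,0,0],[-40,0,0]],"rot":[[0,0,0],[0,0,0],[0,0,0]]}' | head -2
python3 -c "
from workcell import *
print(job_done())"
```

```text
time_s: 59.92
ee_pos: [568.3, -265.6, 170.3]
the job is handed in; nothing more can be done
None
```

The three boards lie on their outlines. The brass weight stands upright on the front (window) board and the iron weight on the back board. I handed the job in at about 60 s of the 109 s limit, with the gripper raised clear of everything.

- **Mend along the way:** the first placing left the spine board about 2.5 mm off its outline. I regripped it, lifted it and set it down again.
- **Boards:** in the top pictures all three came out within about 1 mm of their outline centres and within about 1° of square, with even gaps between them.
- **Weights:** I lowered both until the carried weight came off the wrist force, then opened the fingers. The iron weight is on the middle of its board. The brass one measured about 2 to 2.5 mm towards the window end in the top view. A rough reading of the side view showed it closer to the middle. I left it there.
- **Failed check:** my automatic measurement of the weights in the side view did not isolate them cleanly, so their final positions rest on the top view and on looking at the pictures.
- **Objects to leave alone:** the jar and spool look unmoved in top pictures from before and after. I did not make that comparison for the wax tin and glue bottle; the final side picture shows the tin where it was. The glue bottle is in view behind the raised gripper, whose tips were about 50 mm above the bottle's height.

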